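# Prove the lane dividers and stock the sloped picking shelf

## Task

Get the sloped picking shelf ready: working from the left-hand divider to the right-hand one while the shelf is still empty, make sure each of the three lane dividers is pressed fully home in the deck, then pinch its top bead, pull it straight up with slowly rising force to about 10 N (never over 15 N), keep that pull for half a second to prove it holds, and let it go. Then stock the shelf: stand every stock carton from the table in a lane of its own, flat on the sloping deck, squarely up against the front stop (no more than about a centimetre off it) with its labelled end facing the stop. Leave the dividers home and the other things on the bench where they are.

Things in the scene. Friction and masses are not known exactly. Their poses are not given: they have to be found in the camera images.
- deck (a point): fixed sheet-steel picking shelf, deck 496 wide, 250 deep, sloping 0.21 rad down to the robot; 20 mm front stop, 44 mm side cheeks. Point: on the deck, foot of the stop's inner face, mid-width, 46 mm above the table. x up the slope, y left, z square off the deck. Middles of the 4 lanes: y = 186, 62, -62, -186 mm, each 114 mm or more clear. Shelf place and yaw vary.
- div1 (a point): left-hand lane divider, between lanes 1 and 2 from the left: upright steel blade 190 mm long up the slope, 4 thick, with a bead 10 wide, 14 tall along its top to pinch. Point: middle of the bead's section, 85 mm up the slope from the stop (blade goes on 65 mm towards the stop, 125 mm away), 55 mm off the deck when home. Axes as the deck's; it moves only along deck z.
- seat1 (a joint): how far the left-hand divider's foot stands proud of the deck, m: 0 is fully home, at most 0.03. Its legs are a press fit in slots of the deck: they slide only when pushed or pulled along deck z with about 18 N, and stay where left. Starts home or up to 9 mm proud.
- lift1 (a joint): how far the left-hand divider's blade is drawn up against the springing of its foot, m (added to seat): 0 at rest; a pull of 1 N takes up its weight, then 1 mm for each 2 N (10 N gives about 4.5 mm); it springs back when let go.
- div2 (a point): middle lane divider, between lanes 2 and 3 from the left: upright steel blade 190 mm long up the slope, 4 thick, with a bead 10 wide, 14 tall along its top to pinch. Point: middle of the bead's section, 85 mm up the slope from the stop (blade goes on 65 mm towards the stop, 125 mm away), 55 mm off the deck when home. Axes as the deck's; it moves only along deck z.
- seat2 (a joint): how far the middle divider's foot stands proud of the deck, m: 0 is fully home, at most 0.03. Its legs are a press fit in slots of the deck: they slide only when pushed or pulled along deck z with about 18 N, and stay where left. Starts home or up to 9 mm proud.
- lift2 (a joint): how far the middle divider's blade is drawn up against the springing of its foot, m (added to seat): 0 at rest; a pull of 1 N takes up its weight, then 1 mm for each 2 N (10 N gives about 4.5 mm); it springs back when let go.
- div3 (a point): right-hand lane divider, between lanes 3 and 4 from the left: upright steel blade 190 mm long up the slope, 4 thick, with a bead 10 wide, 14 tall along its top to pinch. Point: middle of the bead's section, 85 mm up the slope from the stop (blade goes on 65 mm towards the stop, 125 mm away), 55 mm off the deck when home. Axes as the deck's; it moves only along deck z.
- seat3 (a joint): how far the right-hand divider's foot stands proud of the deck, m: 0 is fully home, at most 0.03. Its legs are a press fit in slots of the deck: they slide only when pushed or pulled along deck z with about 18 N, and stay where left. Starts home or up to 9 mm proud.
- lift3 (a joint): how far the right-hand divider's blade is drawn up against the springing of its foot, m (added to seat): 0 at rest; a pull of 1 N takes up its weight, then 1 mm for each 2 N (10 N gives about 4.5 mm); it springs back when let go.
- carton1: one of up to four alike stock cartons of plain brown board, 100 mm long (its x), 52 mm wide (its y) and 70 mm tall, about 0.28 kg, closed and stiff; origin at the centre of its underside, z up. A white label covers most of its -x end and folds over onto the top at that end. Stands on the table between robot and shelf; may be absent.
- label1 (a point): the middle of the labelled (-x) end face of carton 1, 35 mm above its underside.
- carton2: one of up to four alike stock cartons of plain brown board, 100 mm long (its x), 52 mm wide (its y) and 70 mm tall, about 0.28 kg, closed and stiff; origin at the centre of its underside, z up. A white label covers most of its -x end and folds over onto the top at that end. Stands on the table between robot and shelf; may be absent.
- label2 (a point): the middle of the labelled (-x) end face of carton 2, 35 mm above its underside.
- carton3: one of up to four alike stock cartons of plain brown board, 100 mm long (its x), 52 mm wide (its y) and 70 mm tall, about 0.28 kg, closed and stiff; origin at the centre of its underside, z up. A white label covers most of its -x end and folds over onto the top at that end. Stands on the table between robot and shelf; may be absent.
- label3 (a point): the middle of the labelled (-x) end face of carton 3, 35 mm above its underside.
- carton4: one of up to four alike stock cartons of plain brown board, 100 mm long (its x), 52 mm wide (its y) and 70 mm tall, about 0.28 kg, closed and stiff; origin at the centre of its underside, z up. A white label covers most of its -x end and folds over onto the top at that end. Stands on the table between robot and shelf; may be absent.
- label4 (a point): the middle of the labelled (-x) end face of carton 4, 35 mm above its underside.
- tape_roll: a bystander: roll of packing tape lying flat, 96 mm across, 46 mm high; origin at its underside
- flange: a bystander: dark steel pump flange, 84 mm across, 34 mm high; origin at its underside
- mallet: a bystander: a hammer lying on the table, 260 mm long; origin at its underside
- marker: a bystander: a marker pen lying on the table, 135 mm long; origin at its underside
- scanner: a bystander: hand-held scanner lying on its side, about 200 mm long, 35 mm high; origin at its underside

How it is judged:
By the outcome, as a careful person would: the job done as asked, in the order asked, and still so for the second after the job is handed in, with the robot touching nothing.
Of carton1, carton2, carton3, carton4 only 2 to 4 are there at a start; the rules pass over those that are not, and their reading is None.
At some moment in a run one of carton1, carton2, carton3, carton4 may be knocked a few centimetres aside while the robot is not near it.
Once in a run the grip may slacken for a moment while it holds something.
It also fails if it takes over 210 s, if anything falls off the work surface, if the arm or the gripper's body presses on something with over 40 N, if the wrist force passes 120 N, or if a joint passes its speed limit or range.

## Robot

A 6-joint arm with a two-finger parallel gripper is mounted at the origin on the work surface. World frame = base frame: x ahead of the robot, y to its left, z up, the work surface at z = 0. Lengths are in m, angles in rad, forces in N, time in s.
With the tool pointing down it reaches from about 0.3 to 0.875 m from the base axis. Payload 6.4 kg.
Tool frame: the origin (TCP) lies at the very end of the fingers, on their centre line; the grasp point (between the pads) lies 19 mm behind it; z points along the fingers, y is the direction in which the jaws open and shut (so a half turn about z gives the same grasp; the last joint's range is limited). The gripper opens to 88 mm and grips with 3 to 60 N. Pads are 18 mm wide; open, the fingers measure 123 mm over their backs; the gripper's body (75 mm by 187 mm) begins 45 mm behind the grasp point.
Start: joints at [1.028, 0.181, 1.607, -0, 1.354, -0.206], TCP at [0.19, 0.543, 0.239] pointing down, gripper open.
Joint ranges: [-2.99, 2.99], [-0.89, 2.07], [0.3, 2.58], [-1.14, 4.28], [0, 2.63], [-3.12, 3.12]. Speed limits (rad/s): [2.57, 2.57, 3.01, 3.14, 3.14, 3.14].

## Interface

Orientations are given as a unit quaternion [w, x, y, z].
In Python, from workcell import env, snapshot, camera_params, order gives the robot as it stands.
- The arm moves only by the shell command python3 -m jog 'ROWS' [OPENING]. ROWS is JSON, a list of rows, each an object of numbers: "tx", "ty", "tz": the shift along the tool's x, y, z in units of 30 mm (1.0 is 30 mm); "spin": the turn about the tool's z in units of 10 degrees (1.0 is 10 degrees). A call has 1 to 10 rows; each row is the pose to reach, as a shift and turn from the pose measured when the call began, along the tool's axes at that moment; what a row does not reach only later rows make up. A row lasts 1/8 s, in which the tool goes at most 62.5 mm and 10.7 degrees, less where a joint would pass 70% of its speed; a pose out of reach is approached as far as the arm can. A call with a gripper value outside its range is refused whole. OPENING is the finger opening in mm, from 0 to 88.1, set as the call begins (- or left out, the last holds). The fingers move at their own pace and stop on an object; the grip force is fixed at half the most. Time passes only in rows, so rows that repeat a pose let the fingers close. It gives the time, the measured TCP pose, the force and the opening at its end, in the units of the state.
- env.observe(): the state, without advancing time (a new reading comes with each control period).
- snapshot(name): name is "side" or "top"; returns the picture (420x560x3 uint8, red, green, blue); there is no depth.
- camera_params(name): a dict with "intrinsics" (3x3 intrinsics, pixels), "dist" ([k1, k2, p1, p2, k3] as OpenCV has them; the pictures are not rectified), "eye" and "rotation" of the camera in the world. Camera axes: x right, y up, looking along -z (the intrinsics and any distortion apply to the point x, -y, -z); pixel columns grow to the right and rows downward; lengths in m; the calibration is good to about 2 mm. A picture is of the moment at which its call begins. camera_params takes no time and is no camera call.
- order.hand_in(): hands the job in, once; it reports no verdict.
The state is a dict: "clock": time; "joints": joint angles; "joint_vel": joint speeds; "effort": joint torques, N m; "position": TCP position; "tcp_rot": TCP orientation; "contact_force": force on the tool from outside, world axes, zero at the start; "moment": the same for the moment, N m; "gripper_width": finger opening in m.
Only numpy, scipy, OpenCV 4.12 (cv2) and the standard library are available. Lean on these libraries where they do the work, as an engineer would, in place of code of your own. Each camera call takes 0.05 s, during which the arm holds its last target.

## Working session

There is one attempt and no reset: what is moved stays moved. The work goes in short steps, Python scripts to look and compute and a shell command to move; the robot and the scene stay as the last step left them, time stands still between calls to the robot, and variables do not carry over. Pictures are saved under pics/ and viewed, and the job is handed in when it is done.

```bash
ls; mkdir -p pics; python3 - <<'E'
from workcell import env, snapshot, camera_params, order
import cv2
s=env.observe(); print(s)
for n in ("side","top"):
    im=snapshot(n); cv2.imwrite(f"pics/{n}0.png",im[:,:,::-1]); print(n,camera_params(n))
E
```

```text
pics
{'clock': 0.0, 'joints': array([ 1.02770009e+00,  1.81530017e-01,  1.60800811e+00, -1.16450772e-05,
        1.35375968e+00, -2.06327372e-01]), 'joint_vel': array([-0.00184647,  0.00051528, -0.00148313, -0.00157253, -0.00014727,
       -0.00099165]), 'effort': array([ 4.51167889e-04, -4.33877778e+01, -3.41841924e+01,  7.04385596e-02,
        3.83932726e-02, -1.66464038e-04]), 'position': array([0.18972577, 0.54223869, 0.23781627]), 'tcp_rot': array([-3.06757060e-04,  1.67588547e-01,  9.85856659e-01, -7.95501544e-04]), 'contact_force': array([ 0.15983207, -0.20650739, -0.03614627]), 'moment': array([ 0.05267397,  0.07235043, -0.03837085]), 'gripper_width': 0.08840327937110824}
side {'intrinsics': array([[460.79570516,   0.        , 288.1907018 ],
       [  0.        , 460.79570516, 213.10257912],
       [  0.        ,   0.        ,   1.        ]]), 'dist': array([-0.02484519,  0.        ,  0.        ,  0.        ,  0.        ]), 'eye': array([ 0.29292878, -0.98492124,  0.7927606 ]), 'rotation': array([ 0.87947791,  0.46440764, -0.05043431, -0.09110727])}
top {'intrinsics': array([[542.31641172,   0.        , 282.70646657],
       [  0.        , 542.31641172, 202.09484047],
       [  0.        ,   0.        ,   1.        ]]), 'dist': array([-0.19025132,  0.        ,  0.        ,  0.        ,  0.        ]), 'eye': array([ 0.31584131, -0.00224838,  1.53850745]), 'rotation': array([ 0.7075363 ,  0.0394917 , -0.04375252, -0.70421481])}
```

View pics/side0.png

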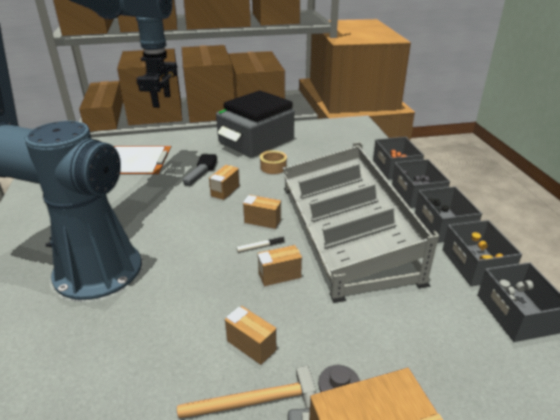

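View pics/top0.png

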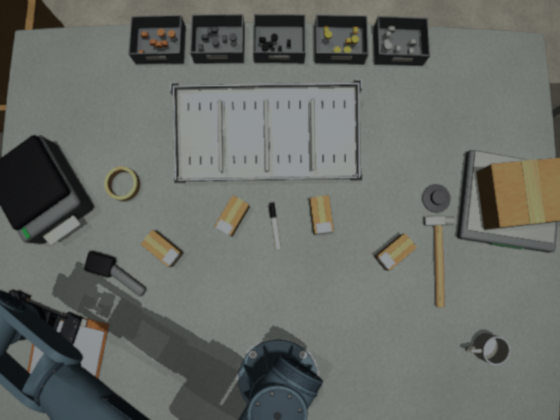

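```bash
cat > h.py <<'E'
from workcell import env, snapshot, camera_params, order
import numpy as np, cv2
from scipy.spatial.transform import Rotation as R
from scipy.optimize import least_squares
def cam(n):
    p=camera_params(n); q=p["rotation"]; Rm=R.from_quat([q[1],q[2],q[3],q[0]]).as_matrix()
    return p["intrinsics"],p["dist"],np.array(p["eye"]),Rm
C={n:cam(n) for n in("side","top")}
def proj(n,P):
    K,d,e,Rm=C[n]; P=np.atleast_2d(P).astype(float); c=(P-e)@Rm; c=c*[1,-1,-1]
    return cv2.projectPoints(c,np.zeros(3),np.zeros(3),K,d)[0].reshape(-1,2)
def ray(n,uv):
    K,d,e,Rm=C[n]; u=cv2.undistortPoints(np.array(uv,float).reshape(-1,1,2),K,d).reshape(-1,2)
    v=np.c_[u[:,0],-u[:,1],-np.ones(len(u))]@Rm.T
    return e,v/np.linalg.norm(v,axis=1)[:,None]
def onz(n,uv,z):
    e,v=ray(n,uv); return e+v*((z-e[2])/v[:,2])[:,None]
def tri(uvs,uvt):
    e1,v1=ray("side",uvs);e2,v2=ray("top",uvt);out=[]
    for a,b in zip(v1,v2):
        A=np.c_[a,-b]; t=np.linalg.lstsq(A,e2-e1,rcond=None)[0]
        p,q=e1+a*t[0],e2+b*t[1]; out.append(np.r_[(p+q)/2,np.linalg.norm(p-q)])
    return np.array(out)
def snap(n,name): 
    im=snapshot(n)[:,:,::-1].copy(); cv2.imwrite(f"pics/{name}.png",im); return im
def crop(im,x0,y0,x1,y1,k,name):
    c=cv2.resize(im[y0:y1,x0:x1],None,fx=k,fy=k,interpolation=cv2.INTER_CUBIC)
    for i in range((x0+9)//10*10,x1,10): cv2.line(c,(int((i-x0+.5)*k),0),(int((i-x0+.5)*k),6 if i%50 else 14),(0,0,255),1)
    for i in range((y0+9)//10*10,y1,10): cv2.line(c,(0,int((i-y0+.5)*k)),(6 if i%50 else 14,int((i-y0+.5)*k)),(0,0,255),1)
    cv2.imwrite(f"pics/{name}.png",c)
E
python3 - <<'E'
from h import *
s=cv2.imread("pics/side0.png");t=cv2.imread("pics/top0.png")
crop(t,165,70,370,190,3.9,"t_shelf"); crop(s,275,140,445,305,3.6,"s_shelf")
print(proj("side",[.19,.543,.239]),proj("top",[.19,.543,.239]))
E
```

```text
[[162.1670941  100.60574777]] [[ 57.23917859 313.99029261]]
```

View pics/t_shelf.png

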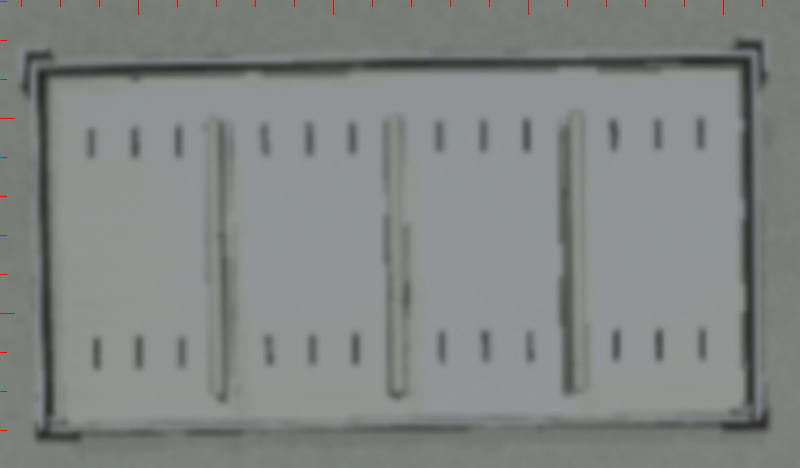

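View pics/s_shelf.png

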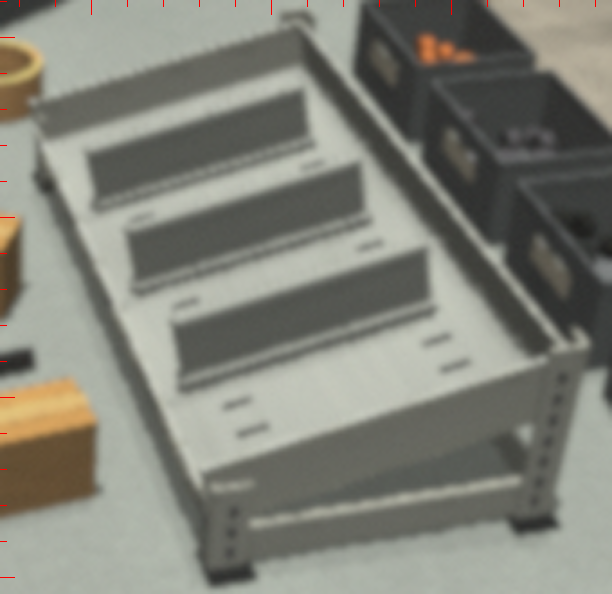

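```bash
cat >> h.py <<'E'
SL=0.21
def deckT(p):
    x,y,z,yaw=p[:4]; Rm=R.from_euler("z",yaw).as_matrix()@R.from_euler("y",-SL).as_matrix()
    return Rm,np.array([x,y,z])
def D(p,P): 
    Rm,o=deckT(p); return np.atleast_2d(P)@Rm.T+o
E
cat > fit.py <<'E'
from h import *
k=3.9;T=lambda u,v:((u)/k+165-.5,(v)/k+70-.5)
k2=3.6;S=lambda u,v:(u/k2+275-.5,v/k2+140-.5)
Y=[.124,0,-.124]
top=[[T(216,118),T(219,396)],[T(396,116),T(398,395)],[T(576,112),T(578,391)]]
side=[[S(304,90),S(88,152)],[S(362,164),S(126,232)],[S(428,250),S(173,325)]]
def res(p):
    r=[]
    for i in range(3):
        s=p[4+i]
        Pt=D(p,[[.21,Y[i],.062+s],[.02,Y[i],.062+s]])
        r.append(proj("top",Pt)-np.array(top[i]))
        Ps=D(p,[[.21,Y[i]-.005,.062+s],[.02,Y[i]-.005,.062+s]])
        r.append(proj("side",Ps)-np.array(side[i]))
    return np.concatenate(r).ravel()
f=lambda p: np.r_[res(p),(p[3+1-2]-.046)/.001]
o=least_squares(f,[.5,0,.046,0,0,0,0]); p=o.x
print(p.round(4)); print(res(p).reshape(3,2,2,2).round(2).tolist())
np.save("p.npy",p)
def draw(n,im,k,p,x0,y0,name):
    c=cv2.resize(im,None,fx=k,fy=k,interpolation=cv2.INTER_CUBIC)
    L=[]
    for i in range(3):
        s=p[4+i]
        for dy in(-.005,.005): L+=[([.02,Y[i]+dy,.062+s],[.21,Y[i]+dy,.062+s],(0,0,255))]
        L+=[([.02,Y[i]-.002,s],[.21,Y[i]-.002,s],(0,255,255))]
    for y in(-.248,.248): L+=[([0,y,0],[.25,y,0],(0,255,0)),([0,y,.044],[.25,y,.044],(255,0,0))]
    L+=[([0,-.248,0],[0,.248,0],(0,255,0)),([0,-.248,.02],[0,.248,.02],(255,0,255)),([.25,-.248,0],[.25,.248,0],(0,255,0))]
    for a,b,col in L:
        q=(proj(n,D(p,[a,b]))+.5)*k; cv2.line(c,tuple(q[0].round().astype(int).tolist()),tuple(q[1].round().astype(int).tolist()),col,1)
    cv2.imwrite(f"pics/{name}.png",c[int(y0*k):int(y0*k)+590,int(x0*k):int(x0*k)+790])
draw("top",cv2.imread("pics/top0.png"),3.9,p,165,70,"ov_t")
draw("side",cv2.imread("pics/side0.png"),4,p,275,140,"ov_s")
E
python3 fit.py
```

```text
[ 0.5625  0.033   0.046   0.015  -0.0062 -0.0048 -0.0028]
[[[[-0.45, 0.36], [-0.21, 0.07]], [[0.95, -0.59], [-0.07, 0.54]]], [[[-0.23, 0.18], [0.0, -0.17]], [[0.44, -0.63], [0.24, 0.52]]], [[[0.17, 0.79], [0.13, 0.46]], [[0.36, -0.64], [-0.09, 0.59]]]]
```

View pics/ov_t.png

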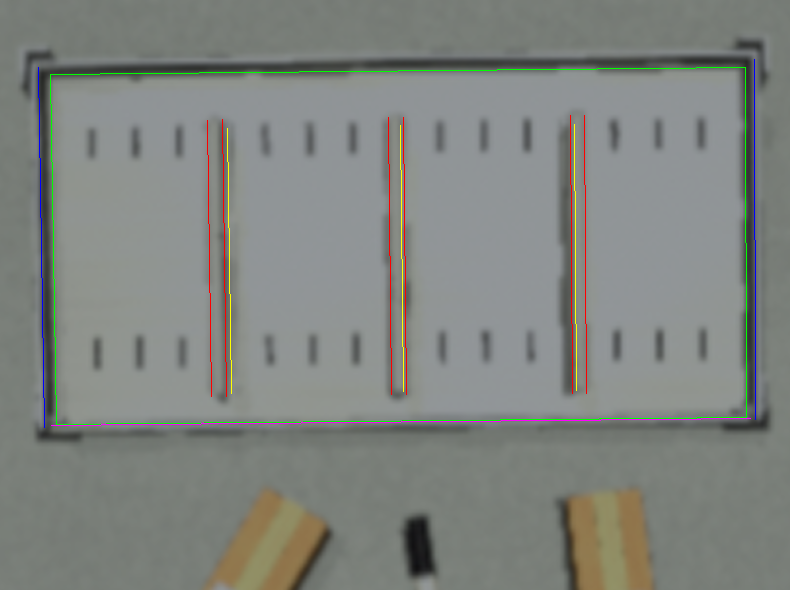

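View pics/ov_s.png

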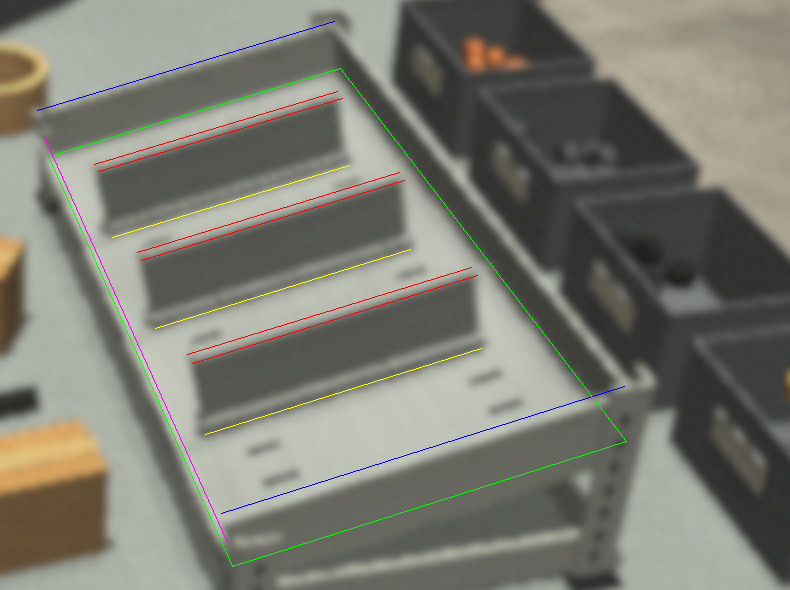

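```bash
python3 - <<'E'
from h import *
s=cv2.imread("pics/side0.png")
crop(s,292,158,372,200,9.5,"z1");crop(s,318,205,402,252,9.3,"z3")
a=cv2.imread("pics/z1.png");b=cv2.imread("pics/z3.png")
w=min(a.shape[1],b.shape[1]); o=np.vstack([a[:,:w],b[:,:w]]); o=o[:, :790]
o=cv2.convertScaleAbs(o,alpha=1.5,beta=-60); o=cv2.resize(o,None,fx=.71,fy=.71); print(o.shape); cv2.imwrite("pics/z.png",o)
E
```

```text
(594, 540, 3)
```

View pics/z.png

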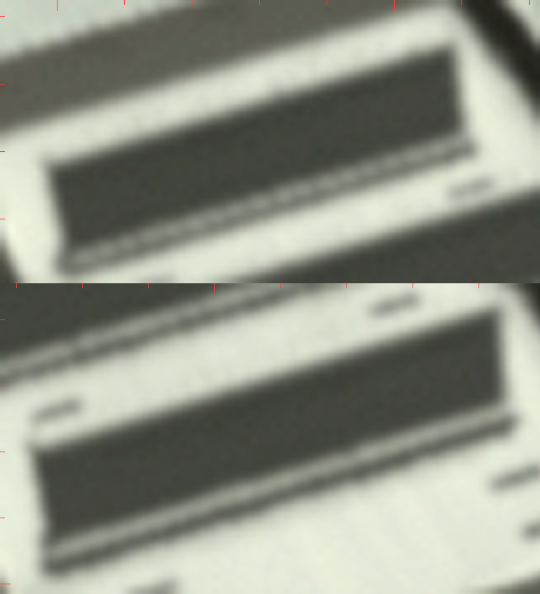

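```bash
cat >> h.py <<'E'
def toolR(s=None):
    s=s or env.observe(); q=s["tcp_rot"]; return R.from_quat([q[1],q[2],q[3],q[0]]).as_matrix()
def go(tgt,yaw_y=None):
    """units to reach TCP tgt (world) ; yaw_y: desired world angle (deg) of tool y"""
    s=env.observe(); M=toolR(s); d=M.T@(np.array(tgt)-s["position"])/.03
    sp=0
    if yaw_y is not None:
        a=np.degrees(np.arctan2(M[1,1],M[0,1])); e=(yaw_y-a+180)%360-180; sp=-e/10
    print("tcp",s["position"].round(4),"ty_ang",np.degrees(np.arctan2(M[1,1],M[0,1])).round(2),"tilt",np.degrees(np.arccos(-M[2,2])).round(2),"-> tx %.3f ty %.3f tz %.3f spin %.3f"%(*d,sp),"F",s["contact_force"].round(1))
E
python3 - <<'E'
from h import *
p=np.load("p.npy"); 
for y in(.124,0,-.124): print(D(p,[[.085,y,.062]]).round(4))
t=D(p,[.085,.124,.062])[0]+[0,0,.08]
go(t,90+np.degrees(p[3]))
E
```

```text
[[0.6308 0.1581 0.1244]]
[[0.6327 0.0341 0.1244]]
[[ 0.6345 -0.0899  0.1244]]
tcp [0.1897 0.5423 0.2379] ty_ang 70.7 tilt 0.09 -> tx -18.109 ty -7.229 tz 1.124 spin -2.015 F [0.1 1.2 0.3]
```

```bash
python3 -m jog '[{"tx":-2,"ty":-0.8,"tz":0},{"tx":-4,"ty":-1.6,"tz":0},{"tx":-6,"ty":-2.4,"spin":-0.5},{"tx":-8,"ty":-3.2,"spin":-1},{"tx":-10,"ty":-4,"spin":-1.5},{"tx":-12,"ty":-4.8,"spin":-2},{"tx":-14,"ty":-5.6,"spin":-2.015},{"tx":-16,"ty":-6.4,"spin":-2.015},{"tx":-18.1,"ty":-7.23,"tz":0.5,"spin":-2.015},{"tx":-18.1,"ty":-7.23,"tz":0.8,"spin":-2.015}]' 40
python3 - <<'E'
from h import *
p=np.load("p.npy"); t=D(p,[.085,.124,.062])[0]+[0,0,.04]
go(t,90+np.degrees(p[3]))
E
```

```text
tcp [0.1897 0.5423 0.2379] ty_ang 70.7 tilt 0.09 -> tx -18.109 ty -7.227 tz 2.458 spin -2.015 F [0.1 1.2 0.3]$[0]: bad value
```

```bash
python3 -m jog --help; python3 -m jog '[{"tx":-2.0,"ty":-0.8,"tz":0.0,"spin":0.0}]' 40
```

```text
clock: 0.22
position: [0.2349, 0.5023, 0.2375]
tcp_rot: [-0.001, 0.165, 0.986, -0.001]
contact_force: [2.0, -0.4, 1.1]
gripper_width: 0.0803invalid input: not JSON, or not a number
```

```bash
python3 - <<'E'
from h import *
p=np.load("p.npy"); t=D(p,[.085,.124,.062])[0]+[0,0,.05]
go(t,90+np.degrees(p[3]))
E
python3 -m jog '[{"tx":-2,"ty":-0.8,"tz":0,"spin":0},{"tx":-4,"ty":-1.6,"tz":0,"spin":-0.5},{"tx":-6,"ty":-2.4,"tz":0,"spin":-1},{"tx":-8,"ty":-3.2,"tz":0,"spin":-1.5},{"tx":-10,"ty":-4,"tz":0,"spin":-2},{"tx":-12,"ty":-4.8,"tz":0,"spin":-2},{"tx":-14,"ty":-5.6,"tz":0,"spin":-2},{"tx":-15.5,"ty":-6.2,"tz":0,"spin":-2},{"tx":-16,"ty":-6.4,"tz":0,"spin":-2},{"tx":-16,"ty":-6.4,"tz":0,"spin":-2}]' 40
python3 - <<'E'
from h import *
p=np.load("p.npy"); t=D(p,[.085,.124,.062])[0]+[0,0,.05]
go(t,90+np.degrees(p[3]))
E
```

```text
tcp [0.2349 0.5023 0.2375] ty_ang 71.03 tilt 0.11 -> tx -16.212 ty -6.559 tz 2.095 spin -1.983 F [ 2.  -0.4  1.1]
clock: 1.48
position: [0.6263, 0.1641, 0.2363]
tcp_rot: [-0.002, -0.008, 1.0, -0.0]
contact_force: [0.2, 0.5, -0.3]
gripper_width: 0.0401
tcp [0.6263 0.1641 0.2363] ty_ang 90.93 tilt 0.2 -> tx -0.152 ty -0.204 tz 2.066 spin 0.008 F [ 0.2  0.5 -0.3]
```

```bash
python3 -m jog '[{"tx":-0.15,"ty":-0.2,"tz":1.5,"spin":0},{"tx":-0.15,"ty":-0.2,"tz":2.6,"spin":0},{"tx":-0.15,"ty":-0.2,"tz":3.06,"spin":0},{"tx":-0.15,"ty":-0.2,"tz":3.06,"spin":0}]' 30
python3 - <<'E'
from h import *
p=np.load("p.npy"); t=D(p,[.085,.124,.062])[0]+[0,0,.05]
go(t,90+np.degrees(p[3]))
a=snap("side","s1");b=snap("top","t1")
s=env.observe(); print(proj("side",s["position"]),proj("top",s["position"]))
crop(a,270,100,430,220,4.9,"s1c");crop(b,170,50,330,170,4.9,"t1c")
E
```

```text
clock: 1.98
position: [0.6295, 0.1594, 0.1441]
tcp_rot: [-0.003, -0.009, 1.0, -0.0]
contact_force: [-0.0, 0.5, -0.4]
gripper_width: 0.0301
tcp [0.6295 0.1594 0.1441] ty_ang 91.03 tilt 0.29 -> tx -0.038 ty -0.045 tz -1.008 spin 0.017 F [-0.   0.5 -0.4]
[[319.44853119 166.66753097]] [[218.56338828 144.88497821]]
```

View pics/s1c.png

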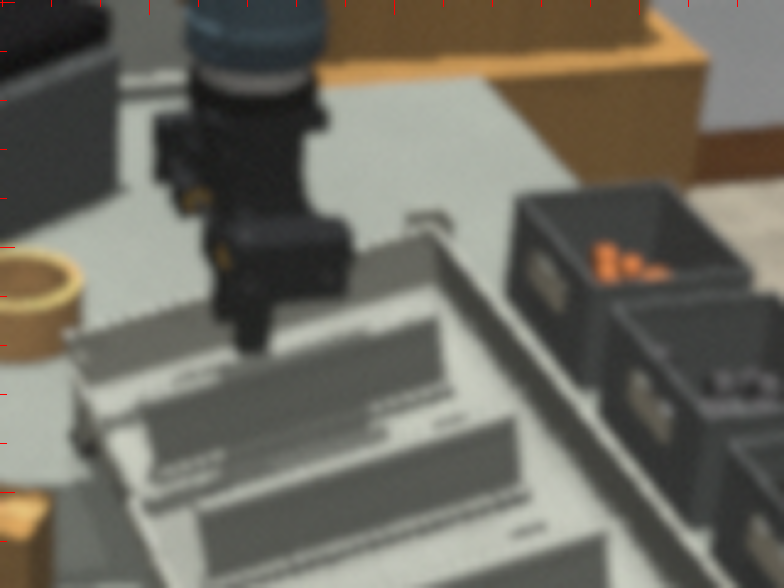

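View pics/t1c.png

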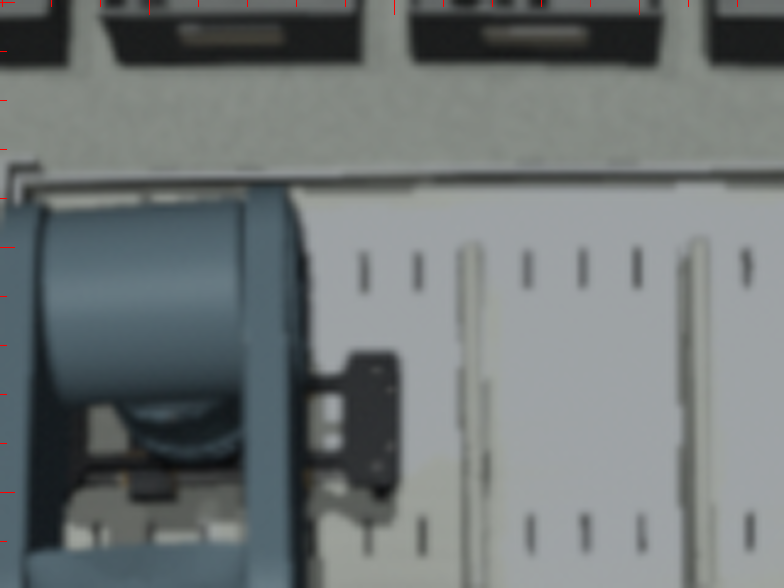

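```bash
python3 - <<'E'
from h import *
for dy in(-.015,-.0325):
  for dx in(-.009,.009): print(dx,dy,(proj("side",[.6295+dx,.1594+dy,.1441])[0]+.5-[270,100])*4.9)
E
```

```text
-0.009 -0.015 [233.55371921 345.6326364 ]
0.009 -0.015 [262.93000189 342.69096189]
-0.009 -0.0325 [241.27189745 359.8859653 ]
0.009 -0.0325 [270.94348932 356.87885937]
```

```bash
python3 -m jog '[{"tx":-0.04,"ty":-0.045,"tz":0,"spin":0.02},{"tx":-0.04,"ty":-0.045,"tz":0.0,"spin":0.02},{"tx":-0.04,"ty":-0.045,"tz":0.05,"spin":0.02},{"tx":-0.04,"ty":-0.045,"tz":0.1,"spin":0.02},{"tx":-0.045,"ty":-0.045,"tz":0.15,"spin":0.02},{"tx":-0.055,"ty":-0.045,"tz":0.2,"spin":0.02},{"tx":-0.065,"ty":-0.045,"tz":0.23,"spin":0.02},{"tx":-0.07,"ty":-0.045,"tz":0.26,"spin":0.02},{"tx":-0.075,"ty":-0.045,"tz":0.29,"spin":0.02}]' 0; python3 -m jog '[{"tx":-0.007,"ty":0,"tz":0.033,"spin":0},{"tx":-0.014,"ty":0,"tz":0.066,"spin":0},{"tx":-0.021,"ty":0,"tz":0.1,"spin":0},{"tx":-0.021,"ty":0,"tz":0.1,"spin":0}]' 0
```

```text
clock: 3.2
position: [0.6335, 0.1577, 0.1375]
tcp_rot: [-0.0, -0.007, 1.0, -0.0]
contact_force: [0.5, 0.8, -0.2]
gripper_width: 0.0003
clock: 3.7
position: [0.6341, 0.1577, 0.1344]
tcp_rot: [-0.001, -0.007, 1.0, -0.0]
contact_force: [0.4, 0.8, -0.2]
gripper_width: 0.0006
```

```bash
python3 -m jog '[{"tx":-0.007,"ty":0,"tz":0.033,"spin":0},{"tx":-0.014,"ty":0,"tz":0.066,"spin":0},{"tx":-0.021,"ty":0,"tz":0.1,"spin":0},{"tx":-0.021,"ty":0,"tz":0.1,"spin":0}]' 0;  python3 -m jog '[{"tx":-0.007,"ty":0,"tz":0.033,"spin":0},{"tx":-0.014,"ty":0,"tz":0.066,"spin":0},{"tx":-0.014,"ty":0,"tz":0.066,"spin":0}]' 0;  python3 -m jog '[{"tx":-0.007,"ty":0,"tz":0.033,"spin":0},{"tx":-0.014,"ty":0,"tz":0.066,"spin":0},{"tx":-0.014,"ty":0,"tz":0.066,"spin":0}]' 0
```

```text
clock: 4.2
position: [0.6346, 0.1577, 0.1312]
tcp_rot: [-0.001, -0.007, 1.0, -0.0]
contact_force: [-0.5, -0.3, 0.5]
gripper_width: 0.0006
clock: 4.58
position: [0.635, 0.1577, 0.1291]
tcp_rot: [-0.001, -0.007, 1.0, -0.0]
contact_force: [-0.1, 0.3, -0.7]
gripper_width: 0.0004
clock: 4.95
position: [0.6355, 0.1577, 0.1276]
tcp_rot: [-0.001, -0.007, 1.0, -0.0]
contact_force: [-1.7, -0.4, 4.4]
gripper_width: 0.0002
```

```bash
python3 -m jog '[{"tx":-0.004,"ty":0,"tz":0.016,"spin":0},{"tx":-0.007,"ty":0,"tz":0.033,"spin":0},{"tx":-0.007,"ty":0,"tz":0.033,"spin":0}]' 0;  python3 -m jog '[{"tx":-0.004,"ty":0,"tz":0.016,"spin":0},{"tx":-0.007,"ty":0,"tz":0.033,"spin":0},{"tx":-0.007,"ty":0,"tz":0.033,"spin":0}]' 0
```

```text
clock: 5.32
position: [0.6357, 0.1577, 0.1274]
tcp_rot: [-0.001, -0.007, 1.0, -0.0]
contact_force: [-4.2, 0.2, 6.8]
gripper_width: 0.0004
clock: 5.7
position: [0.6357, 0.1577, 0.1274]
tcp_rot: [-0.001, -0.007, 1.0, -0.0]
contact_force: [-4.5, -1.0, 8.5]
gripper_width: 0.0001
```

```bash
python3 -m jog '[{"tx":-0.007,"ty":0,"tz":0.033,"spin":0},{"tx":-0.014,"ty":0,"tz":0.066,"spin":0},{"tx":-0.014,"ty":0,"tz":0.1,"spin":0},{"tx":-0.014,"ty":0,"tz":0.1,"spin":0}]' 0;  python3 -m jog '[{"tx":-0.007,"ty":0,"tz":0.066,"spin":0},{"tx":-0.014,"ty":0,"tz":0.1,"spin":0},{"tx":-0.014,"ty":0,"tz":0.13,"spin":0},{"tx":-0.014,"ty":0,"tz":0.13,"spin":0}]' 0
```

```text
clock: 6.2
position: [0.636, 0.1577, 0.1269]
tcp_rot: [-0.001, -0.007, 1.0, -0.001]
contact_force: [-10.5, -0.8, 17.2]
gripper_width: 0.0004
clock: 6.7
position: [0.6362, 0.1578, 0.1266]
tcp_rot: [-0.001, -0.007, 1.0, -0.001]
contact_force: [-14.1, -2.2, 24.3]
gripper_width: 0.0
```

```bash
python3 -m jog '[{"tx":0.0,"ty":0,"tz":0.1,"spin":0},{"tx":0.01,"ty":0,"tz":0.14,"spin":0},{"tx":0.02,"ty":0,"tz":0.17,"spin":0},{"tx":0.02,"ty":0,"tz":0.17,"spin":0},{"tx":0.02,"ty":0,"tz":0.17,"spin":0}]' 0
```

```text
clock: 7.32
position: [0.6362, 0.1578, 0.1265]
tcp_rot: [0.0, -0.008, 1.0, -0.001]
contact_force: [-13.6, -2.5, 28.9]
gripper_width: 0.0006
```

```bash
python3 -m jog '[{"tx":0.05,"ty":0,"tz":-0.3,"spin":0},{"tx":0.14,"ty":0,"tz":-0.6,"spin":0},{"tx":0.14,"ty":0,"tz":-0.6,"spin":0},{"tx":0.14,"ty":0,"tz":-0.6,"spin":0}]' 30;python3 - <<'E'
from h import *
p=np.load("p.npy"); t=[.632,.1581,.0973]
go(t,90+np.degrees(p[3]))
E
```

```text
clock: 7.82
position: [0.6317, 0.1577, 0.1437]
tcp_rot: [-0.0, -0.008, 1.0, -0.001]
contact_force: [-0.3, 0.4, 0.3]
gripper_width: 0.0302
tcp [0.6317 0.1577 0.1437] ty_ang 90.88 tilt 0.14 -> tx -0.011 ty 0.015 tz 1.546 spin 0.002 F [-0.3  0.4  0.3]
```

```bash
python3 -m jog '[{"tx":0,"ty":0.015,"tz":0.3,"spin":0},{"tx":0,"ty":0.015,"tz":0.6,"spin":0},{"tx":0,"ty":0.015,"tz":0.9,"spin":0},{"tx":0,"ty":0.015,"tz":1.2,"spin":0},{"tx":0,"ty":0.015,"tz":1.5,"spin":0},{"tx":0,"ty":0.015,"tz":1.54,"spin":0}]' 30;python3 -m jog '[{"tx":0,"ty":0.0,"tz":0,"spin":0},{"tx":0,"ty":0.0,"tz":0,"spin":0}]' 14;python3 -m jog '[{"tx":0,"ty":0.0,"tz":0,"spin":0},{"tx":0,"ty":0.0,"tz":0,"spin":0},{"tx":0,"ty":0.0,"tz":0,"spin":0}]' 5
```

```text
clock: 8.57
position: [0.6311, 0.158, 0.0964]
tcp_rot: [-0.001, -0.008, 1.0, -0.001]
contact_force: [-0.4, -0.5, 1.4]
gripper_width: 0.0299
clock: 8.82
position: [0.6313, 0.158, 0.0968]
tcp_rot: [-0.001, -0.008, 1.0, -0.001]
contact_force: [0.2, -0.2, -0.5]
gripper_width: 0.0143
clock: 9.2
position: [0.6314, 0.1564, 0.0968]
tcp_rot: [-0.001, -0.008, 1.0, -0.002]
contact_force: [-0.3, -6.9, -0.6]
gripper_width: 0.0094
```

```bash
python3 -m jog '[{"tx":0,"ty":0.0,"tz":0,"spin":0},{"tx":0.002,"ty":0.0,"tz":-0.01,"spin":0},{"tx":0.004,"ty":0.0,"tz":-0.02,"spin":0},{"tx":0.006,"ty":0.0,"tz":-0.03,"spin":0},{"tx":0.008,"ty":0.0,"tz":-0.04,"spin":0},{"tx":0.011,"ty":0.0,"tz":-0.05,"spin":0},{"tx":0.013,"ty":0.0,"tz":-0.06,"spin":0},{"tx":0.015,"ty":0.0,"tz":-0.07,"spin":0},{"tx":0.017,"ty":0.0,"tz":-0.08,"spin":0},{"tx":0.019,"ty":0.0,"tz":-0.09,"spin":0}]' 5
```

```text
clock: 10.45
position: [0.6308, 0.1563, 0.0994]
tcp_rot: [-0.001, -0.007, 1.0, -0.002]
contact_force: [2.6, -2.9, -5.8]
gripper_width: 0.009
```

```bash
python3 -m jog '[{"tx":0.002,"ty":0.0,"tz":-0.012,"spin":0},{"tx":0.005,"ty":0.0,"tz":-0.024,"spin":0},{"tx":0.007,"ty":0.0,"tz":-0.034,"spin":0},{"tx":0.009,"ty":0.0,"tz":-0.044,"spin":0},{"tx":0.011,"ty":0.0,"tz":-0.054,"spin":0},{"tx":0.013,"ty":0.0,"tz":-0.064,"spin":0},{"tx":0.013,"ty":0.0,"tz":-0.064,"spin":0},{"tx":0.013,"ty":0.0,"tz":-0.064,"spin":0}]' 5
```

```text
clock: 11.45
position: [0.6303, 0.1563, 0.1011]
tcp_rot: [-0.001, -0.007, 1.0, -0.002]
contact_force: [3.7, -2.8, -8.9]
gripper_width: 0.0092
```

```bash
python3 -m jog '[{"tx":0.003,"ty":0.0,"tz":-0.012,"spin":0},{"tx":0.004,"ty":0.0,"tz":-0.018,"spin":0},{"tx":0.005,"ty":0.0,"tz":-0.022,"spin":0},{"tx":0.005,"ty":0.0,"tz":-0.022,"spin":0},{"tx":0.005,"ty":0.0,"tz":-0.022,"spin":0},{"tx":0.005,"ty":0.0,"tz":-0.022,"spin":0},{"tx":0.005,"ty":0.0,"tz":-0.022,"spin":0},{"tx":0.005,"ty":0.0,"tz":-0.022,"spin":0},{"tx":0.005,"ty":0.0,"tz":-0.022,"spin":0}]' 5
```

```text
clock: 12.58
position: [0.6302, 0.1563, 0.1017]
tcp_rot: [-0.001, -0.007, 1.0, -0.002]
contact_force: [4.9, -2.5, -9.3]
gripper_width: 0.0096
```

```bash
python3 -m jog '[{"tx":0.001,"ty":0.0,"tz":-0.008,"spin":0},{"tx":0.001,"ty":0.0,"tz":-0.008,"spin":0},{"tx":0.001,"ty":0.0,"tz":-0.008,"spin":0},{"tx":0.001,"ty":0.0,"tz":-0.008,"spin":0},{"tx":0.001,"ty":0.0,"tz":-0.008,"spin":0},{"tx":0.001,"ty":0.0,"tz":-0.008,"spin":0}]' 5;python3 -m jog '[{"tx":-0.006,"ty":0.0,"tz":0.03,"spin":0},{"tx":-0.012,"ty":0.0,"tz":0.06,"spin":0},{"tx":-0.018,"ty":0.0,"tz":0.09,"spin":0},{"tx":-0.024,"ty":0.0,"tz":0.115,"spin":0},{"tx":-0.029,"ty":0.0,"tz":0.14,"spin":0},{"tx":-0.029,"ty":0.0,"tz":0.14,"spin":0}]' 5; python3 -m jog '[{"tx":0,"ty":0.0,"tz":0,"spin":0},{"tx":0,"ty":0.0,"tz":0,"spin":0},{"tx":0,"ty":0.0,"tz":0,"spin":0}]' 30;python3 -m jog '[{"tx":0,"ty":0.0,"tz":-0.5,"spin":0},{"tx":0,"ty":0.0,"tz":-1,"spin":0},{"tx":0,"ty":0.0,"tz":-1.6,"spin":0},{"tx":0,"ty":0.0,"tz":-2.1,"spin":0},{"tx":0,"ty":0.0,"tz":-2.1,"spin":0}]' 30
python3 - <<'E'
from h import *
p=np.load("p.npy"); t=D(p,[.085,0,.062])[0]+[0,-.0018,.015]; print(t)
go(t,90+np.degrees(p[3]))
E
```

```text
clock: 13.32
position: [0.6302, 0.1563, 0.1017]
tcp_rot: [-0.001, -0.007, 1.0, -0.002]
contact_force: [5.1, -2.3, -9.5]
gripper_width: 0.0096
clock: 14.08
position: [0.6311, 0.1563, 0.0978]
tcp_rot: [-0.001, -0.007, 1.0, -0.002]
contact_force: [0.7, -3.4, -2.6]
gripper_width: 0.0093
clock: 14.45
position: [0.6313, 0.1567, 0.0982]
tcp_rot: [-0.001, -0.008, 1.0, -0.002]
contact_force: [-0.5, -0.8, 0.3]
gripper_width: 0.03
clock: 15.08
position: [0.6325, 0.1571, 0.1636]
tcp_rot: [0.001, -0.008, 1.0, -0.002]
contact_force: [0.1, 0.1, -0.0]
gripper_width: 0.0302
[0.6326626  0.0322718  0.13935701]
tcp [0.6325 0.1571 0.1636] ty_ang 90.87 tilt 0.28 -> tx 0.060 ty -4.157 tz 0.825 spin 0.001 F [ 0.1  0.1 -0. ]
```

```bash
python3 -m jog '[{"tx":0,"ty":-1.5,"tz":0,"spin":0},{"tx":0.0,"ty":-3,"tz":0,"spin":0},{"tx":0.0,"ty":-4.15,"tz":0,"spin":0},{"tx":0.0,"ty":-4.15,"tz":0,"spin":0},{"tx":0.0,"ty":-4.15,"tz":0.4,"spin":0},{"tx":0.0,"ty":-4.15,"tz":0.8,"spin":0},{"tx":0.0,"ty":-4.15,"tz":0.8,"spin":0}]' 0; python3 -m jog '[{"tx":-0.007,"ty":0,"tz":0.033,"spin":0},{"tx":-0.014,"ty":0,"tz":0.066,"spin":0},{"tx":-0.021,"ty":0,"tz":0.1,"spin":0},{"tx":-0.028,"ty":0,"tz":0.13,"spin":0},{"tx":-0.035,"ty":0,"tz":0.165,"spin":0},{"tx":-0.035,"ty":0,"tz":0.165,"spin":0}]' 0; python3 -m jog '[{"tx":-0.007,"ty":0,"tz":0.033,"spin":0},{"tx":-0.014,"ty":0,"tz":0.066,"spin":0},{"tx":-0.021,"ty":0,"tz":0.1,"spin":0},{"tx":-0.021,"ty":0,"tz":0.1,"spin":0}]' 0
```

```text
clock: 15.95
position: [0.6331, 0.0338, 0.1378]
tcp_rot: [-0.001, -0.008, 1.0, -0.002]
contact_force: [-0.4, -0.3, -0.1]
gripper_width: 0.0002
clock: 16.7
position: [0.6341, 0.0337, 0.1328]
tcp_rot: [-0.001, -0.008, 1.0, -0.002]
contact_force: [0.2, -0.9, -0.3]
gripper_width: 0.0006
clock: 17.2
position: [0.6346, 0.0337, 0.1296]
tcp_rot: [-0.001, -0.008, 1.0, -0.002]
contact_force: [0.4, 0.9, -0.6]
gripper_width: 0.0004
```

```bash
python3 -m jog '[{"tx":-0.007,"ty":0,"tz":0.033,"spin":0},{"tx":-0.014,"ty":0,"tz":0.066,"spin":0},{"tx":-0.014,"ty":0,"tz":0.066,"spin":0}]' 0; python3 -m jog '[{"tx":-0.003,"ty":0,"tz":0.033,"spin":0},{"tx":-0.006,"ty":0,"tz":0.066,"spin":0},{"tx":-0.006,"ty":0,"tz":0.066,"spin":0}]' 0; python3 -m jog '[{"tx":-0.003,"ty":0,"tz":0.033,"spin":0},{"tx":-0.0,"ty":0,"tz":0.066,"spin":0},{"tx":-0.0,"ty":0,"tz":0.066,"spin":0}]' 0
```

```text
clock: 17.58
position: [0.6352, 0.0337, 0.1284]
tcp_rot: [-0.001, -0.008, 1.0, -0.002]
contact_force: [-2.4, 0.1, 5.7]
gripper_width: 0.0002
clock: 17.95
position: [0.6354, 0.0337, 0.1282]
tcp_rot: [-0.001, -0.008, 1.0, -0.002]
contact_force: [-5.9, -0.1, 11.0]
gripper_width: 0.0006
clock: 18.32
position: [0.6354, 0.0337, 0.1282]
tcp_rot: [-0.0, -0.009, 1.0, -0.002]
contact_force: [-6.7, 0.1, 11.2]
gripper_width: 0.0004
```

```bash
python3 -m jog '[{"tx":-0.0,"ty":0,"tz":0.066,"spin":0},{"tx":0,"ty":0,"tz":0.1,"spin":0},{"tx":0,"ty":0,"tz":0.12,"spin":0},{"tx":0,"ty":0,"tz":0.14,"spin":0},{"tx":0,"ty":0,"tz":0.14,"spin":0}]' 0; python3 -m jog '[{"tx":-0.0,"ty":0,"tz":0.09,"spin":0},{"tx":0,"ty":0,"tz":0.12,"spin":0},{"tx":0,"ty":0,"tz":0.14,"spin":0},{"tx":0,"ty":0,"tz":0.16,"spin":0},{"tx":0,"ty":0,"tz":0.16,"spin":0}]' 0
```

```text
clock: 18.95
position: [0.6358, 0.0337, 0.1266]
tcp_rot: [0.0, -0.009, 1.0, -0.002]
contact_force: [-7.4, 0.4, 14.2]
gripper_width: 0.0004
clock: 19.58
position: [0.6361, 0.0337, 0.1261]
tcp_rot: [0.001, -0.009, 1.0, -0.003]
contact_force: [-12.7, 1.0, 26.2]
gripper_width: 0.0004
```

```bash
python3 -m jog '[{"tx":0.0,"ty":0,"tz":0.12,"spin":0},{"tx":0.01,"ty":0,"tz":0.15,"spin":0},{"tx":0.01,"ty":0,"tz":0.175,"spin":0},{"tx":0.01,"ty":0,"tz":0.18,"spin":0},{"tx":0.01,"ty":0,"tz":0.18,"spin":0}]' 0
python3 -m jog '[{"tx":0.05,"ty":-0.03,"tz":-0.3,"spin":0},{"tx":0.1,"ty":-0.05,"tz":-0.6,"spin":0},{"tx":0.1,"ty":-0.05,"tz":-0.6,"spin":0},{"tx":0.1,"ty":-0.05,"tz":-0.6,"spin":0}]' 30;python3 - <<'E'
from h import *
p=np.load("p.npy"); t=[.633,.0323,.0973]
go(t,90+np.degrees(p[3]))
E
```

```text
clock: 20.2
position: [0.6362, 0.0337, 0.1259]
tcp_rot: [0.001, -0.009, 1.0, -0.003]
contact_force: [-15.0, 1.2, 30.9]
gripper_width: 0.0002
clock: 20.7
position: [0.6329, 0.0322, 0.1431]
tcp_rot: [0.001, -0.009, 1.0, -0.003]
contact_force: [0.2, -0.3, -0.9]
gripper_width: 0.03
tcp [0.6329 0.0322 0.1431] ty_ang 91.05 tilt 0.35 -> tx -0.003 ty 0.011 tz 1.528 spin 0.019 F [ 0.2 -0.3 -0.9]
```

```bash
python3 -m jog '[{"tx":0,"ty":0.01,"tz":0.3,"spin":0},{"tx":0,"ty":0.01,"tz":0.6,"spin":0},{"tx":0,"ty":0.01,"tz":0.9,"spin":0},{"tx":0,"ty":0.01,"tz":1.2,"spin":0},{"tx":0,"ty":0.01,"tz":1.5,"spin":0},{"tx":0,"ty":0.01,"tz":1.52,"spin":0}]' 30;python3 -m jog '[{"tx":0,"ty":0.0,"tz":0,"spin":0},{"tx":0,"ty":0.0,"tz":0,"spin":0}]' 14;python3 -m jog '[{"tx":0,"ty":0.0,"tz":0,"spin":0},{"tx":0,"ty":0.0,"tz":0,"spin":0},{"tx":0,"ty":0.0,"tz":0,"spin":0}]' 5
```

```text
clock: 21.45
position: [0.6323, 0.0323, 0.0965]
tcp_rot: [0.0, -0.009, 1.0, -0.003]
contact_force: [-0.2, 0.3, -0.0]
gripper_width: 0.03
clock: 21.7
position: [0.6325, 0.0323, 0.0968]
tcp_rot: [0.0, -0.009, 1.0, -0.003]
contact_force: [-0.2, -0.5, -0.5]
gripper_width: 0.0143
clock: 22.08
position: [0.6326, 0.0322, 0.097]
tcp_rot: [0.0, -0.009, 1.0, -0.003]
contact_force: [-0.1, -0.5, 0.3]
gripper_width: 0.0094
```

```bash
python3 -m jog '[{"tx":0,"ty":0.0,"tz":0,"spin":0},{"tx":0.002,"ty":0.0,"tz":-0.01,"spin":0},{"tx":0.004,"ty":0.0,"tz":-0.02,"spin":0},{"tx":0.006,"ty":0.0,"tz":-0.03,"spin":0},{"tx":0.008,"ty":0.0,"tz":-0.04,"spin":0},{"tx":0.011,"ty":0.0,"tz":-0.05,"spin":0},{"tx":0.013,"ty":0.0,"tz":-0.06,"spin":0},{"tx":0.015,"ty":0.0,"tz":-0.07,"spin":0},{"tx":0.017,"ty":0.0,"tz":-0.08,"spin":0},{"tx":0.019,"ty":0.0,"tz":-0.09,"spin":0}]' 5
```

```text
clock: 23.32
position: [0.632, 0.0322, 0.0995]
tcp_rot: [0.0, -0.009, 1.0, -0.003]
contact_force: [2.8, -1.3, -5.1]
gripper_width: 0.0091
```

```bash
python3 -m jog '[{"tx":0.002,"ty":0.0,"tz":-0.012,"spin":0},{"tx":0.005,"ty":0.0,"tz":-0.024,"spin":0},{"tx":0.007,"ty":0.0,"tz":-0.034,"spin":0},{"tx":0.009,"ty":0.0,"tz":-0.044,"spin":0},{"tx":0.011,"ty":0.0,"tz":-0.054,"spin":0},{"tx":0.013,"ty":0.0,"tz":-0.066,"spin":0},{"tx":0.014,"ty":0.0,"tz":-0.07,"spin":0},{"tx":0.014,"ty":0.0,"tz":-0.07,"spin":0}]' 5;python3 -m jog '[{"tx":0.003,"ty":0.0,"tz":-0.012,"spin":0},{"tx":0.003,"ty":0.0,"tz":-0.018,"spin":0},{"tx":0.003,"ty":0.0,"tz":-0.02,"spin":0},{"tx":0.003,"ty":0.0,"tz":-0.02,"spin":0},{"tx":0.003,"ty":0.0,"tz":-0.02,"spin":0},{"tx":0.003,"ty":0.0,"tz":-0.02,"spin":0}]' 5
```

```text
clock: 24.32
position: [0.6316, 0.0322, 0.1015]
tcp_rot: [0.0, -0.009, 1.0, -0.003]
contact_force: [5.3, -1.1, -8.5]
gripper_width: 0.0094
clock: 25.08
position: [0.6315, 0.0323, 0.1019]
tcp_rot: [0.0, -0.009, 1.0, -0.003]
contact_force: [5.3, -0.9, -9.5]
gripper_width: 0.0097
```

```bash
python3 -m jog '[{"tx":0.001,"ty":0.0,"tz":-0.006,"spin":0},{"tx":0.001,"ty":0.0,"tz":-0.006,"spin":0},{"tx":0.001,"ty":0.0,"tz":-0.006,"spin":0},{"tx":0.001,"ty":0.0,"tz":-0.006,"spin":0},{"tx":0.001,"ty":0.0,"tz":-0.006,"spin":0},{"tx":0.001,"ty":0.0,"tz":-0.006,"spin":0}]' 5;python3 -m jog '[{"tx":-0.006,"ty":0.0,"tz":0.03,"spin":0},{"tx":-0.012,"ty":0.0,"tz":0.06,"spin":0},{"tx":-0.018,"ty":0.0,"tz":0.09,"spin":0},{"tx":-0.024,"ty":0.0,"tz":0.115,"spin":0},{"tx":-0.029,"ty":0.0,"tz":0.14,"spin":0},{"tx":-0.029,"ty":0.0,"tz":0.14,"spin":0}]' 5; python3 -m jog '[{"tx":0,"ty":0.0,"tz":0,"spin":0},{"tx":0,"ty":0.0,"tz":0,"spin":0},{"tx":0,"ty":0.0,"tz":0,"spin":0}]' 30;python3 -m jog '[{"tx":0,"ty":0.0,"tz":-0.5,"spin":0},{"tx":0,"ty":0.0,"tz":-1,"spin":0},{"tx":0,"ty":0.0,"tz":-1.6,"spin":0},{"tx":0,"ty":0.0,"tz":-2.1,"spin":0},{"tx":0,"ty":0.0,"tz":-2.1,"spin":0}]' 30
python3 - <<'E'
from h import *
p=np.load("p.npy"); t=D(p,[.085,-.124,.062])[0]+[0,-.0018,.015]; print(t)
go(t,90+np.degrees(p[3]))
E
```

```text
clock: 25.82
position: [0.6315, 0.0322, 0.102]
tcp_rot: [0.0, -0.009, 1.0, -0.003]
contact_force: [6.0, 0.4, -9.9]
gripper_width: 0.01
clock: 26.58
position: [0.6324, 0.0323, 0.098]
tcp_rot: [0.0, -0.009, 1.0, -0.003]
contact_force: [1.9, 0.0, -1.9]
gripper_width: 0.0092
clock: 26.95
position: [0.6325, 0.0323, 0.0983]
tcp_rot: [0.001, -0.009, 1.0, -0.003]
contact_force: [0.2, 0.0, 0.8]
gripper_width: 0.0297
clock: 27.58
position: [0.6336, 0.0325, 0.1636]
tcp_rot: [0.002, -0.009, 1.0, -0.003]
contact_force: [-0.6, -0.7, 0.4]
gripper_width: 0.0301
[ 0.63452013 -0.09171429  0.13935701]
tcp [0.6336 0.0325 0.1636] ty_ang 91.05 tilt 0.46 -> tx 0.048 ty -4.136 tz 0.836 spin 0.019 F [-0.6 -0.7  0.4]
```

```bash
python3 -m jog '[{"tx":0,"ty":-1.5,"tz":0,"spin":0.02},{"tx":0.0,"ty":-3,"tz":0,"spin":0.02},{"tx":0.0,"ty":-4.14,"tz":0,"spin":0.02},{"tx":0.0,"ty":-4.14,"tz":0,"spin":0.02},{"tx":0.0,"ty":-4.14,"tz":0.4,"spin":0.02},{"tx":0.0,"ty":-4.14,"tz":0.8,"spin":0.02},{"tx":0.0,"ty":-4.14,"tz":0.8,"spin":0.02}]' 0; python3 -m jog '[{"tx":-0.007,"ty":0,"tz":0.033,"spin":0},{"tx":-0.014,"ty":0,"tz":0.066,"spin":0},{"tx":-0.014,"ty":0,"tz":0.066,"spin":0}]' 0; python3 -m jog '[{"tx":-0.007,"ty":0,"tz":0.033,"spin":0},{"tx":-0.014,"ty":0,"tz":0.066,"spin":0},{"tx":-0.014,"ty":0,"tz":0.066,"spin":0}]' 0;python3 -m jog '[{"tx":-0.007,"ty":0,"tz":0.033,"spin":0},{"tx":-0.014,"ty":0,"tz":0.066,"spin":0},{"tx":-0.014,"ty":0,"tz":0.066,"spin":0}]' 0
```

```text
clock: 28.45
position: [0.6347, -0.0903, 0.1382]
tcp_rot: [0.001, -0.008, 1.0, -0.003]
contact_force: [0.1, -0.1, -0.3]
gripper_width: 0.0004
clock: 28.82
position: [0.6353, -0.0902, 0.1364]
tcp_rot: [0.001, -0.008, 1.0, -0.003]
contact_force: [0.5, 0.1, 0.9]
gripper_width: 0.0005
clock: 29.2
position: [0.6357, -0.0903, 0.1344]
tcp_rot: [0.001, -0.008, 1.0, -0.003]
contact_force: [0.6, -0.6, -0.2]
gripper_width: 0.0004
clock: 29.58
position: [0.636, -0.0902, 0.1322]
tcp_rot: [0.001, -0.008, 1.0, -0.003]
contact_force: [-0.6, 0.2, 1.1]
gripper_width: 0.0002
```

```bash
python3 -m jog '[{"tx":-0.003,"ty":0,"tz":0.033,"spin":0},{"tx":-0.006,"ty":0,"tz":0.066,"spin":0},{"tx":-0.006,"ty":0,"tz":0.066,"spin":0}]' 0; python3 -m jog '[{"tx":-0.003,"ty":0,"tz":0.033,"spin":0},{"tx":-0.006,"ty":0,"tz":0.066,"spin":0},{"tx":-0.006,"ty":0,"tz":0.066,"spin":0}]' 0;  python3 -m jog '[{"tx":-0.0,"ty":0,"tz":0.066,"spin":0},{"tx":0,"ty":0,"tz":0.1,"spin":0},{"tx":0,"ty":0,"tz":0.12,"spin":0},{"tx":0,"ty":0,"tz":0.12,"spin":0}]' 0
```

```text
clock: 29.95
position: [0.6364, -0.0903, 0.1309]
tcp_rot: [0.001, -0.008, 1.0, -0.003]
contact_force: [-1.9, 1.5, 4.1]
gripper_width: 0.0001
clock: 30.32
position: [0.6367, -0.0903, 0.1306]
tcp_rot: [0.001, -0.008, 1.0, -0.003]
contact_force: [-6.0, 0.9, 11.7]
gripper_width: 0.0006
clock: 30.82
position: [0.6369, -0.0904, 0.1293]
tcp_rot: [0.001, -0.008, 1.0, -0.003]
contact_force: [-6.4, 1.7, 13.6]
gripper_width: 0.0004
```

```bash
python3 -m jog '[{"tx":-0.0,"ty":0,"tz":0.09,"spin":0},{"tx":-0.006,"ty":0,"tz":0.12,"spin":0},{"tx":-0.01,"ty":0,"tz":0.14,"spin":0},{"tx":-0.01,"ty":0,"tz":0.16,"spin":0},{"tx":-0.01,"ty":0,"tz":0.16,"spin":0}]' 0; python3 -m jog '[{"tx":-0.0,"ty":0,"tz":0.09,"spin":0},{"tx":0,"ty":0,"tz":0.12,"spin":0},{"tx":0,"ty":0,"tz":0.14,"spin":0},{"tx":0,"ty":0,"tz":0.16,"spin":0},{"tx":0,"ty":0,"tz":0.16,"spin":0}]' 0;  python3 -m jog '[{"tx":-0.0,"ty":0,"tz":0.09,"spin":0},{"tx":0,"ty":0,"tz":0.12,"spin":0},{"tx":0,"ty":0,"tz":0.15,"spin":0},{"tx":0,"ty":0,"tz":0.16,"spin":0},{"tx":0,"ty":0,"tz":0.16,"spin":0}]' 0
```

```text
clock: 31.45
position: [0.6375, -0.0904, 0.1269]
tcp_rot: [0.002, -0.009, 1.0, -0.003]
contact_force: [-6.6, 1.7, 14.9]
gripper_width: 0.0006
clock: 32.08
position: [0.6379, -0.0904, 0.126]
tcp_rot: [0.002, -0.009, 1.0, -0.004]
contact_force: [-11.7, 3.3, 23.4]
gripper_width: 0.0008
clock: 32.7
position: [0.638, -0.0904, 0.1258]
tcp_rot: [0.003, -0.009, 1.0, -0.004]
contact_force: [-15.2, 3.4, 29.6]
gripper_width: 0.0004
```

```bash
python3 -m jog '[{"tx":0.05,"ty":-0.02,"tz":-0.3,"spin":0},{"tx":0.1,"ty":-0.04,"tz":-0.6,"spin":0},{"tx":0.1,"ty":-0.04,"tz":-0.6,"spin":0},{"tx":0.1,"ty":-0.04,"tz":-0.6,"spin":0}]' 30;python3 - <<'E'
from h import *
p=np.load("p.npy"); t=[.635,-.0917,.0973]
go(t,90+np.degrees(p[3]))
E
python3 -m jog '[{"tx":0,"ty":0,"tz":0.3,"spin":0},{"tx":0,"ty":0,"tz":0.6,"spin":0},{"tx":0,"ty":0,"tz":0.9,"spin":0},{"tx":0,"ty":0,"tz":1.2,"spin":0},{"tx":0,"ty":0,"tz":1.5,"spin":0},{"tx":0,"ty":0,"tz":1.52,"spin":0}]' 30;python3 -m jog '[{"tx":0,"ty":0.0,"tz":0,"spin":0},{"tx":0,"ty":0.0,"tz":0,"spin":0}]' 14;python3 -m jog '[{"tx":0,"ty":0.0,"tz":0,"spin":0},{"tx":0,"ty":0.0,"tz":0,"spin":0},{"tx":0,"ty":0.0,"tz":0,"spin":0}]' 5
```

```text
clock: 33.2
position: [0.6346, -0.0915, 0.143]
tcp_rot: [0.002, -0.009, 1.0, -0.004]
contact_force: [-1.6, -0.2, -1.2]
gripper_width: 0.03
tcp [ 0.6346 -0.0915  0.143 ] ty_ang 91.04 tilt 0.51 -> tx -0.006 ty 0.005 tz 1.525 spin 0.018 F [-1.6 -0.2 -1.2]
clock: 33.95
position: [0.6342, -0.0917, 0.0964]
tcp_rot: [0.001, -0.009, 1.0, -0.004]
contact_force: [0.1, 0.2, 0.7]
gripper_width: 0.0302
clock: 34.2
position: [0.6344, -0.0917, 0.0967]
tcp_rot: [0.002, -0.009, 1.0, -0.004]
contact_force: [0.5, 0.1, 0.0]
gripper_width: 0.0144
clock: 34.58
position: [0.6346, -0.0918, 0.0969]
tcp_rot: [0.002, -0.009, 1.0, -0.004]
contact_force: [0.1, 0.1, 1.2]
gripper_width: 0.0093
```

```bash
python3 -m jog '[{"tx":0,"ty":0.0,"tz":0,"spin":0},{"tx":0.002,"ty":0.0,"tz":-0.01,"spin":0},{"tx":0.004,"ty":0.0,"tz":-0.02,"spin":0},{"tx":0.006,"ty":0.0,"tz":-0.03,"spin":0},{"tx":0.008,"ty":0.0,"tz":-0.04,"spin":0},{"tx":0.011,"ty":0.0,"tz":-0.05,"spin":0},{"tx":0.013,"ty":0.0,"tz":-0.06,"spin":0},{"tx":0.015,"ty":0.0,"tz":-0.07,"spin":0},{"tx":0.017,"ty":0.0,"tz":-0.08,"spin":0},{"tx":0.019,"ty":0.0,"tz":-0.09,"spin":0}]' 5
```

```text
clock: 35.83
position: [0.634, -0.0918, 0.0995]
tcp_rot: [0.002, -0.009, 1.0, -0.004]
contact_force: [3.1, -1.0, -4.5]
gripper_width: 0.0093
```

```bash
python3 -m jog '[{"tx":0.002,"ty":0.0,"tz":-0.012,"spin":0},{"tx":0.005,"ty":0.0,"tz":-0.024,"spin":0},{"tx":0.007,"ty":0.0,"tz":-0.034,"spin":0},{"tx":0.009,"ty":0.0,"tz":-0.044,"spin":0},{"tx":0.011,"ty":0.0,"tz":-0.054,"spin":0},{"tx":0.013,"ty":0.0,"tz":-0.066,"spin":0},{"tx":0.014,"ty":0.0,"tz":-0.07,"spin":0},{"tx":0.014,"ty":0.0,"tz":-0.07,"spin":0}]' 5;python3 -m jog '[{"tx":0.003,"ty":0.0,"tz":-0.012,"spin":0},{"tx":0.003,"ty":0.0,"tz":-0.018,"spin":0},{"tx":0.003,"ty":0.0,"tz":-0.02,"spin":0},{"tx":0.003,"ty":0.0,"tz":-0.02,"spin":0},{"tx":0.003,"ty":0.0,"tz":-0.02,"spin":0},{"tx":0.003,"ty":0.0,"tz":-0.02,"spin":0}]' 5
```

```text
clock: 36.83
position: [0.6335, -0.0917, 0.1014]
tcp_rot: [0.002, -0.009, 1.0, -0.004]
contact_force: [4.7, -1.6, -9.1]
gripper_width: 0.0093
clock: 37.58
position: [0.6334, -0.0918, 0.1017]
tcp_rot: [0.002, -0.009, 1.0, -0.004]
contact_force: [5.1, -1.1, -10.6]
gripper_width: 0.0091
```

```bash
python3 -m jog '[{"tx":0.001,"ty":0.0,"tz":-0.004,"spin":0},{"tx":0.001,"ty":0.0,"tz":-0.004,"spin":0},{"tx":0.001,"ty":0.0,"tz":-0.004,"spin":0},{"tx":0.001,"ty":0.0,"tz":-0.004,"spin":0},{"tx":0.001,"ty":0.0,"tz":-0.004,"spin":0},{"tx":0.001,"ty":0.0,"tz":-0.004,"spin":0}]' 5;python3 -m jog '[{"tx":-0.006,"ty":0.0,"tz":0.03,"spin":0},{"tx":-0.012,"ty":0.0,"tz":0.06,"spin":0},{"tx":-0.018,"ty":0.0,"tz":0.09,"spin":0},{"tx":-0.024,"ty":0.0,"tz":0.115,"spin":0},{"tx":-0.029,"ty":0.0,"tz":0.14,"spin":0},{"tx":-0.029,"ty":0.0,"tz":0.14,"spin":0}]' 5; python3 -m jog '[{"tx":0,"ty":0.0,"tz":0,"spin":0},{"tx":0,"ty":0.0,"tz":0,"spin":0},{"tx":0,"ty":0.0,"tz":0,"spin":0}]' 30;python3 -m jog '[{"tx":0,"ty":0.0,"tz":-0.5,"spin":0},{"tx":0,"ty":0.0,"tz":-1,"spin":0},{"tx":0,"ty":0.0,"tz":-2,"spin":0},{"tx":0,"ty":0.0,"tz":-4,"spin":0},{"tx":0,"ty":0.0,"tz":-4,"spin":0}]' 30
python3 - <<'E'
from h import *
a=snap("side","s2");b=snap("top","t2")
crop(b,130,180,430,285,2.6,"t2c"); crop(a,190,150,345,370,2.6,"s2c")
E
```

```text
clock: 38.33
position: [0.6335, -0.0918, 0.1017]
tcp_rot: [0.002, -0.009, 1.0, -0.004]
contact_force: [4.4, -1.4, -9.6]
gripper_width: 0.0092
clock: 39.08
position: [0.6344, -0.0918, 0.0978]
tcp_rot: [0.002, -0.009, 1.0, -0.004]
contact_force: [1.1, -0.7, -2.4]
gripper_width: 0.0091
clock: 39.45
position: [0.6344, -0.0918, 0.098]
tcp_rot: [0.002, -0.009, 1.0, -0.004]
contact_force: [0.1, 0.1, -0.2]
gripper_width: 0.0301
clock: 40.08
position: [0.6375, -0.0919, 0.2261]
tcp_rot: [0.008, -0.009, 1.0, -0.006]
contact_force: [-0.2, -0.0, 1.0]
gripper_width: 0.0299
```

View pics/t2c.png

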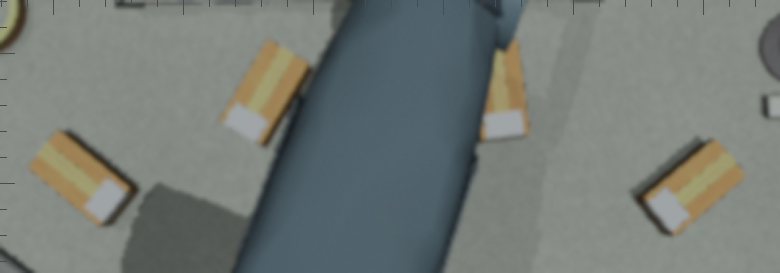

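View pics/s2.png

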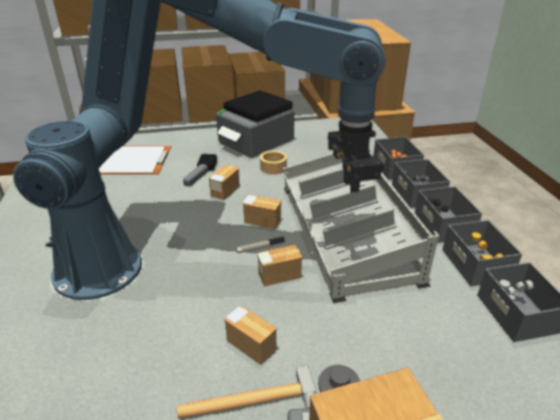

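```bash
python3 - <<'E'
from h import *
t=cv2.imread("pics/top0.png"); s=cv2.imread("pics/side0.png")
def tile(im,boxes,k,name):
    o=[]
    for i,(x,y,w,h) in enumerate(boxes):
        crop(im,x,y,x+w,y+h,k,"tmp"); c=cv2.imread("pics/tmp.png"); cv2.putText(c,f"{x},{y}",(20,30),0,.5,(255,0,0),1); o.append(c)
    cv2.imwrite(f"pics/{name}.png",np.vstack([np.hstack(o[:2]),np.hstack(o[2:])]))
tile(t,[(135,222,52,38),(208,190,52,38),(300,188,52,38),(370,226,52,38)],7.6,"tt")
tile(s,[(200,158,60,45),(235,186,60,45),(250,240,60,45),(222,305,60,58)],6,"ss")
E
```

```text
Traceback (most recent call last):
ValueError: all the input array dimensions except for the concatenation axis must match exactly, but along dimension 0, the array at index 0 has size 270 and the array at index 1 has size 348
```

View pics/tt.png

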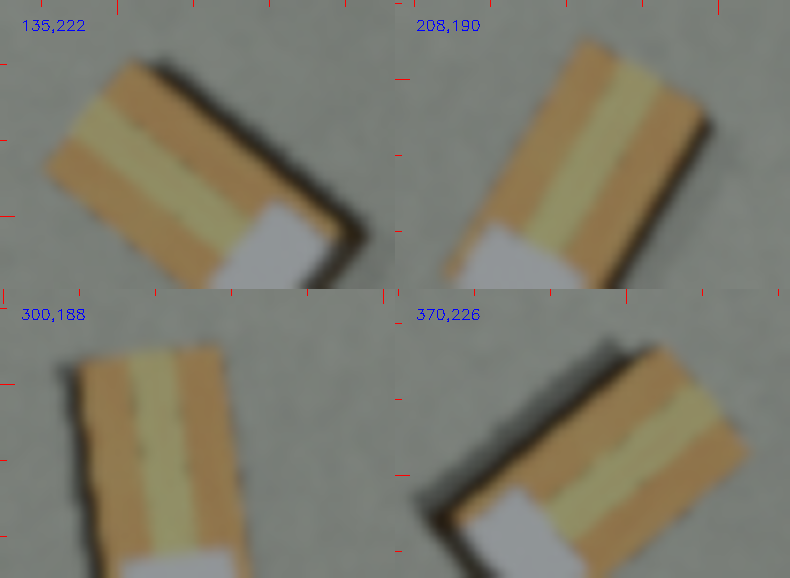

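```bash
cat >> h.py <<'E'
def carton(im,c,r=34,z=.07):
    """top image BGR, approx pixel centre -> (x,y,yaw deg of +x axis, size)"""
    x0,y0=int(c[0]-r),int(c[1]-r); k=4
    a=cv2.resize(im[y0:y0+2*r,x0:x0+2*r],None,fx=k,fy=k,interpolation=cv2.INTER_CUBIC)
    h=cv2.cvtColor(a,cv2.COLOR_BGR2HSV).astype(int); 
    br=(h[...,1]>70)&(h[...,2]>95); lab=(a[...,0].astype(int)>138)&(h[...,1]<60)
    m=(br|lab).astype(np.uint8); m=cv2.morphologyEx(m,cv2.MORPH_CLOSE,np.ones((9,9)));m=cv2.morphologyEx(m,cv2.MORPH_OPEN,np.ones((9,9)))
    n,L,st,ce=cv2.connectedComponentsWithStats(m); 
    cand=[i for i in range(1,n) if (br&(L==i)).sum()>800]
    i=min(cand,key=lambda i:np.hypot(*(ce[i]-r*k))); m=(L==i)
    f=lambda mm:(lambda q:onz("top",np.c_[(q[:,1]+.5)/k-.5+x0,(q[:,0]+.5)/k-.5+y0],z)[:,:2])(np.argwhere(mm))
    q=f(m); (cx,cy),(w,hh),ang=cv2.minAreaRect((q*1000).astype(np.float32))
    # PCA-based yaw/centroid
    mu=q.mean(0); U=np.linalg.eigh(np.cov((q-mu).T))[1][:,1]
    l=f(m&lab).mean(0); U=U*np.sign(U@(mu-l))
    return np.array([cx/1000,cy/1000,np.degrees(np.arctan2(U[1],U[0])),w,hh,ang,mu[0],mu[1]]).round(3)
def drawbox(im,n,c,yaw,k=1):
    yw=np.radians(yaw); u=np.array([np.cos(yw),np.sin(yw)]);v=np.array([-u[1],u[0]])
    for z in(0,.07):
        P=[np.r_[np.array(c[:2])+sx*.05*u+sy*.026*v,z] for sx,sy in((-1,-1),(-1,1),(1,1),(1,-1))]
        q=((proj(n,P)+.5)*k).round().astype(np.int32); cv2.polylines(im,[q],True,(0,0,255) if z else (0,255,255),1)
E
python3 - <<'E'
from h import *
t=cv2.imread("pics/top0.png"); s=cv2.imread("pics/side0.png")
T=cv2.resize(t,None,fx=3,fy=3,interpolation=2);S=cv2.resize(s,None,fx=3,fy=3,interpolation=2)
for c in((161,247),(233,215),(320,214),(396,251)):
    r=carton(t,c); print(r); drawbox(T,"top",r[6:],r[2],3);drawbox(S,"side",r[6:],r[2],3)
cv2.imwrite("pics/bt.png",T[540:840,390:1290][:, :800]);cv2.imwrite("pics/bs.png",S[480:1080,570:1000])
E
```

```text
[ 0.363  0.324 52.043 99.008 52.601 52.238  0.363  0.324]
[  0.454   0.129 -29.874  52.149  99.885  60.227   0.454   0.129]
[ 0.458 -0.116  7.224 97.567 52.668  6.803  0.458 -0.116]
[  0.356  -0.323 -51.137  52.874  99.108  39.356   0.356  -0.323]
```

View pics/bt.png

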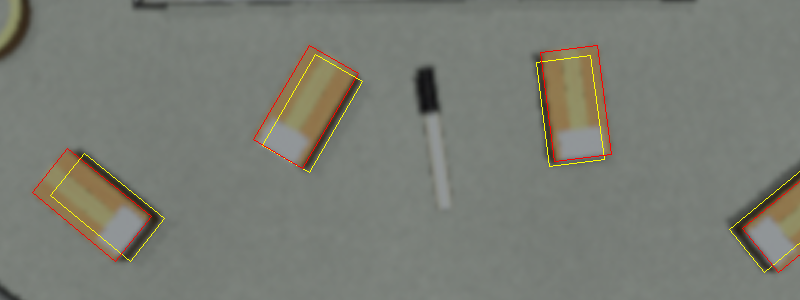

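View pics/bs.png

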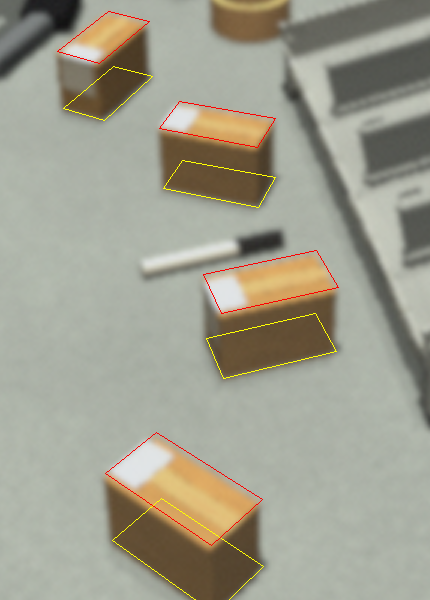

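```bash
python3 - <<'E'
from h import *
go([.458,-.1175,.15],97.2)
E
```

```text
tcp [ 0.6346 -0.091   0.2201] ty_ang 91.04 tilt 0.64 -> tx 5.918 ty -0.754 tz 2.304 spin -0.616 F [-0.1  0.   0.2]
```

```bash
python3 -m jog '[{"tx":1.5,"ty":-0.2,"tz":0,"spin":-0.3},{"tx":3,"ty":-0.4,"tz":0,"spin":-0.6},{"tx":4.5,"ty":-0.6,"tz":0.5,"spin":-0.62},{"tx":5.9,"ty":-0.75,"tz":1.5,"spin":-0.62},{"tx":5.92,"ty":-0.75,"tz":2.3,"spin":-0.62},{"tx":5.92,"ty":-0.75,"tz":2.3,"spin":-0.62}]' 76
python3 - <<'E'
from h import *
go([.458,-.1175,.032],97.2)
E
```

```text
clock: 40.92
position: [0.4556, -0.1164, 0.1478]
tcp_rot: [0.001, -0.063, 0.998, -0.003]
contact_force: [-0.0, 0.5, 0.8]
gripper_width: 0.0761
tcp [ 0.4556 -0.1164  0.1478] ty_ang 97.2 tilt 0.36 -> tx -0.068 ty -0.022 tz 3.859 spin 0.000 F [-0.   0.5  0.8]
```

```bash
python3 -m jog '[{"tx":-0.07,"ty":-0.02,"tz":1,"spin":0},{"tx":-0.07,"ty":-0.02,"tz":2,"spin":0},{"tx":-0.07,"ty":-0.02,"tz":3,"spin":0},{"tx":-0.07,"ty":-0.02,"tz":3.6,"spin":0},{"tx":-0.07,"ty":-0.02,"tz":3.86,"spin":0},{"tx":-0.07,"ty":-0.02,"tz":3.86,"spin":0}]' 76
python3 -m jog '[{"tx":0,"ty":0,"tz":0,"spin":0},{"tx":0,"ty":0,"tz":0,"spin":0},{"tx":0,"ty":0,"tz":0,"spin":0},{"tx":0,"ty":0,"tz":0,"spin":0}]' 44
python3 -m jog '[{"tx":0,"ty":0,"tz":-0.5,"spin":0},{"tx":0,"ty":0,"tz":-1.5,"spin":0},{"tx":0,"ty":0,"tz":-2.5,"spin":0},{"tx":0,"ty":0,"tz":-3.4,"spin":0},{"tx":0,"ty":0,"tz":-3.4,"spin":0},{"tx":0,"ty":0,"tz":-3.4,"spin":0}]' 44
python3 - <<'E'
from h import *
p=np.load("p.npy"); u=D(p,[.108,-.062,0])[0]; print(u)
t=u+[-.05,-.0018,.065]; print(t)
go(t,90.9)
E
```

```text
clock: 41.68
position: [0.4584, -0.1175, 0.0321]
tcp_rot: [0.001, -0.063, 0.998, -0.003]
contact_force: [-0.9, 0.6, 0.5]
gripper_width: 0.0763
clock: 42.18
position: [0.459, -0.1178, 0.0328]
tcp_rot: [0.001, -0.063, 0.998, -0.003]
contact_force: [-0.6, 0.5, 5.8]
gripper_width: 0.0513
clock: 42.92
position: [0.4579, -0.1167, 0.1339]
tcp_rot: [0.001, -0.063, 0.998, -0.003]
contact_force: [-0.4, -0.2, -3.0]
gripper_width: 0.0517
[ 0.66900661 -0.02739066  0.06851367]
[ 0.61900661 -0.02919066  0.13351367]
tcp [ 0.4579 -0.1167  0.1339] ty_ang 97.22 tilt 0.34 -> tx -5.696 ty 2.220 tz 0.005 spin 0.632 F [-0.4 -0.2 -3. ]
```

```bash
python3 -m jog '[{"tx":-0.3,"ty":0.7,"tz":-0.2,"spin":0.3},{"tx":-0.6,"ty":1.5,"tz":-0.2,"spin":0.63},{"tx":-1.5,"ty":2.2,"tz":-0.2,"spin":0.63},{"tx":-2.5,"ty":2.2,"tz":-0.2,"spin":0.63},{"tx":-3.5,"ty":2.2,"tz":-0.2,"spin":0.63},{"tx":-4.5,"ty":2.2,"tz":-0.2,"spin":0.63},{"tx":-5.3,"ty":2.22,"tz":-0.2,"spin":0.63},{"tx":-5.7,"ty":2.22,"tz":-0.2,"spin":0.63},{"tx":-5.7,"ty":2.22,"tz":0,"spin":0.63},{"tx":-5.7,"ty":2.22,"tz":0,"spin":0.63}]' 44
python3 - <<'E'
from h import *
t=[.619,-.0292,.104]
go(t,90.9)
snap("side","s3"); 
E
```

```text
clock: 44.18
position: [0.6174, -0.029, 0.132]
tcp_rot: [-0.001, -0.008, 1.0, -0.003]
contact_force: [-0.6, 0.7, -3.2]
gripper_width: 0.052
tcp [ 0.6174 -0.029   0.132 ] ty_ang 90.91 tilt 0.31 -> tx -0.056 ty -0.003 tz 0.933 spin 0.001 F [-0.6  0.7 -3.2]
```

View pics/s3.png

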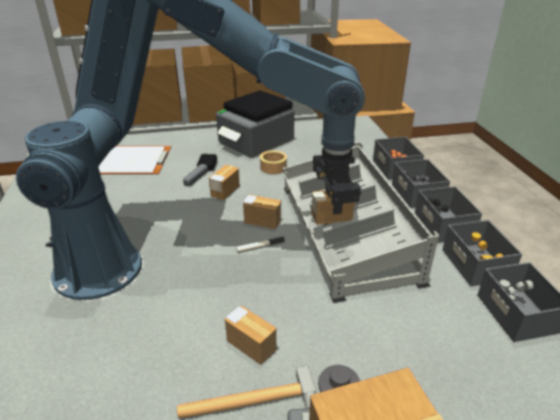

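```bash
python3 -m jog '[{"tx":-0.05,"ty":0,"tz":0.3,"spin":0},{"tx":-0.05,"ty":0,"tz":0.6,"spin":0},{"tx":-0.05,"ty":0,"tz":0.85,"spin":0},{"tx":-0.05,"ty":0,"tz":0.9,"spin":0}]' 44; python3 -m jog '[{"tx":0,"ty":0,"tz":0.05,"spin":0},{"tx":0,"ty":0,"tz":0.1,"spin":0},{"tx":0,"ty":0,"tz":0.15,"spin":0},{"tx":0,"ty":0,"tz":0.15,"spin":0}]' 44;python3 -m jog '[{"tx":0,"ty":0,"tz":0.05,"spin":0},{"tx":0,"ty":0,"tz":0.1,"spin":0},{"tx":0,"ty":0,"tz":0.1,"spin":0}]' 44
```

```text
clock: 44.72
position: [0.6186, -0.0291, 0.1046]
tcp_rot: [-0.001, -0.008, 1.0, -0.002]
contact_force: [0.3, 0.4, -4.3]
gripper_width: 0.0518
clock: 45.22
position: [0.6187, -0.0292, 0.1007]
tcp_rot: [-0.001, -0.008, 1.0, -0.002]
contact_force: [-2.9, 0.9, 1.1]
gripper_width: 0.0515
clock: 45.6
position: [0.6178, -0.0291, 0.0989]
tcp_rot: [-0.002, -0.008, 1.0, -0.003]
contact_force: [-10.6, 0.6, 9.7]
gripper_width: 0.0518
```

```bash
python3 -m jog '[{"tx":0.03,"ty":0,"tz":0.05,"spin":0},{"tx":0.06,"ty":0,"tz":0.1,"spin":0},{"tx":0.09,"ty":0,"tz":0.15,"spin":0},{"tx":0.09,"ty":0,"tz":0.15,"spin":0}]' 44;python3 - <<'E'
from h import *
a=snap("side","s4"); crop(a,290,150,410,250,6,"s4c")
E
```

```text
clock: 46.1
position: [0.6153, -0.0292, 0.0955]
tcp_rot: [-0.002, -0.008, 1.0, -0.003]
contact_force: [-4.9, 0.3, 5.5]
gripper_width: 0.0516
```

View pics/s4c.png

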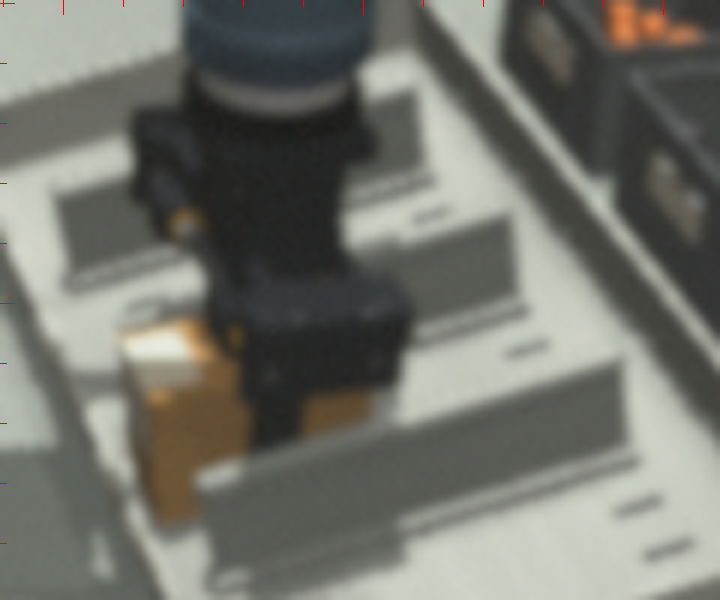

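```bash
python3 -m jog '[{"tx":0.05,"ty":0,"tz":0.05,"spin":0},{"tx":0.09,"ty":0,"tz":0.1,"spin":0},{"tx":0.13,"ty":0,"tz":0.15,"spin":0},{"tx":0.17,"ty":0,"tz":0.2,"spin":0},{"tx":0.17,"ty":0,"tz":0.2,"spin":0}]' 44;python3 -m jog '[{"tx":0,"ty":0,"tz":0,"spin":0},{"tx":0,"ty":0,"tz":0,"spin":0}]' 44
```

```text
clock: 46.78
position: [0.6103, -0.0295, 0.0894]
tcp_rot: [-0.002, -0.008, 1.0, -0.003]
contact_force: [1.2, -0.7, 1.3]
gripper_width: 0.0517
clock: 47.02
position: [0.6102, -0.0294, 0.0894]
tcp_rot: [-0.002, -0.008, 1.0, -0.003]
contact_force: [1.2, 1.0, 2.4]
gripper_width: 0.0519
```

```bash
python3 -m jog '[{"tx":0,"ty":0,"tz":0,"spin":0},{"tx":0,"ty":0,"tz":0,"spin":0},{"tx":0,"ty":0,"tz":0,"spin":0}]' 66;python3 -m jog '[{"tx":0,"ty":0,"tz":-0.8,"spin":0},{"tx":0,"ty":0,"tz":-1.8,"spin":0},{"tx":0,"ty":0,"tz":-2.5,"spin":0},{"tx":-1,"ty":0,"tz":-2.5,"spin":0},{"tx":-2.65,"ty":0,"tz":-2.5,"spin":0},{"tx":-2.65,"ty":0,"tz":-2.5,"spin":0}]' 66;python3 - <<'E'
from h import *
t=[.69,-.0298,.095]
go(t,90.9)
a=snap("side","s5"); crop(a,290,150,410,250,6,"s5c")
E
```

```text
clock: 47.4
position: [0.6099, -0.0295, 0.0891]
tcp_rot: [-0.002, -0.008, 1.0, -0.003]
contact_force: [-0.1, 0.2, 0.7]
gripper_width: 0.0659
clock: 48.15
position: [0.6912, -0.0279, 0.1623]
tcp_rot: [-0.002, -0.008, 1.0, -0.003]
contact_force: [-0.3, -1.0, 0.3]
gripper_width: 0.0658
tcp [ 0.6912 -0.0279  0.1623] ty_ang 90.93 tilt 0.4 -> tx 0.030 ty -0.051 tz 2.244 spin 0.003 F [-0.3 -1.   0.3]
```

View pics/s5c.png

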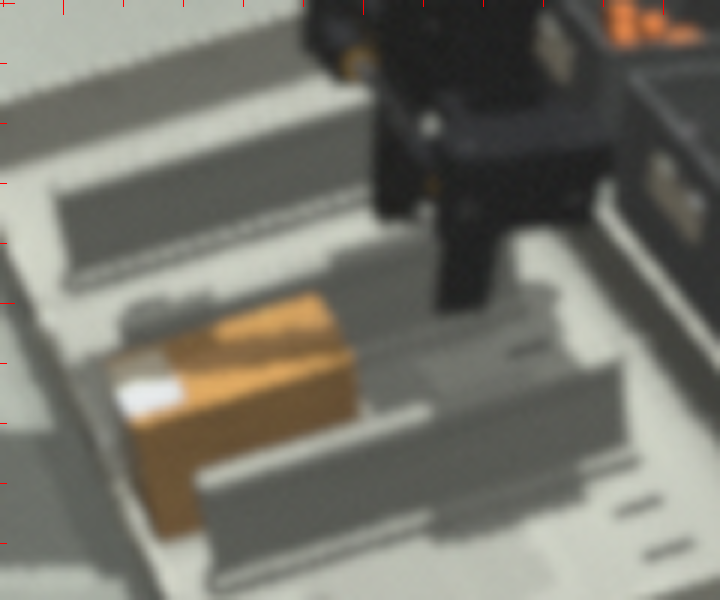

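```bash
python3 -m jog '[{"tx":0,"ty":-0.05,"tz":0,"spin":0},{"tx":0,"ty":-0.05,"tz":0.6,"spin":0},{"tx":0,"ty":-0.05,"tz":1.2,"spin":0},{"tx":0,"ty":-0.05,"tz":1.8,"spin":0},{"tx":0,"ty":-0.05,"tz":2.2,"spin":0},{"tx":0,"ty":-0.05,"tz":2.24,"spin":0}]' 0;python3 -m jog '[{"tx":0.1,"ty":0,"tz":0,"spin":0},{"tx":0.2,"ty":0,"tz":0,"spin":0},{"tx":0.3,"ty":0,"tz":0,"spin":0},{"tx":0.4,"ty":0,"tz":0,"spin":0},{"tx":0.5,"ty":0,"tz":0,"spin":0},{"tx":0.55,"ty":0,"tz":0,"spin":0},{"tx":0.6,"ty":0,"tz":0,"spin":0}]' 0;python3 -m jog '[{"tx":0.04,"ty":0,"tz":0,"spin":0},{"tx":0.08,"ty":0,"tz":0,"spin":0},{"tx":0.12,"ty":0,"tz":0,"spin":0},{"tx":0.12,"ty":0,"tz":0,"spin":0}]' 0;python3 -m jog '[{"tx":0.04,"ty":0,"tz":0,"spin":0},{"tx":0.08,"ty":0,"tz":0,"spin":0},{"tx":0.12,"ty":0,"tz":0,"spin":0},{"tx":0.12,"ty":0,"tz":0,"spin":0}]' 0
```

```text
clock: 48.95
position: [0.6883, -0.0294, 0.0934]
tcp_rot: [-0.004, -0.008, 1.0, -0.002]
contact_force: [-0.5, -0.6, -0.0]
gripper_width: 0.0082
clock: 49.82
position: [0.6705, -0.0297, 0.0936]
tcp_rot: [-0.004, -0.008, 1.0, -0.002]
contact_force: [1.3, 0.0, -0.6]
gripper_width: 0.0006
clock: 50.32
position: [0.6668, -0.0297, 0.0937]
tcp_rot: [-0.004, -0.008, 1.0, -0.002]
contact_force: [0.8, 0.0, -0.3]
gripper_width: 0.0004
clock: 50.82
position: [0.6653, -0.0298, 0.0951]
tcp_rot: [-0.001, -0.008, 1.0, -0.002]
contact_force: [7.4, 1.3, 1.0]
gripper_width: 0.0003
```

```bash
python3 -m jog '[{"tx":0.05,"ty":0,"tz":0,"spin":0},{"tx":0.1,"ty":0,"tz":0,"spin":0},{"tx":0.12,"ty":0,"tz":0,"spin":0},{"tx":0.12,"ty":0,"tz":0,"spin":0}]' 0;python3 -m jog '[{"tx":-0.15,"ty":0,"tz":0,"spin":0},{"tx":-0.3,"ty":0,"tz":-1,"spin":0},{"tx":-0.3,"ty":0,"tz":-2.5,"spin":0},{"tx":-0.3,"ty":0,"tz":-3.5,"spin":0},{"tx":-0.3,"ty":0,"tz":-3.5,"spin":0}]' 0;python3 - <<'E'
from h import *
a=snap("side","s6"); crop(a,190,140,430,320,3.3,"s6c")
b=snap("top","t6"); crop(b,130,70,430,280,2.6,"t6c")
go([.454,.1275,.15],60.1)
E
```

```text
clock: 51.32
position: [0.6646, -0.0299, 0.0971]
tcp_rot: [0.002, -0.008, 1.0, -0.003]
contact_force: [9.0, 1.7, 1.7]
gripper_width: 0.0004
clock: 51.95
position: [0.6743, -0.0296, 0.205]
tcp_rot: [0.004, -0.008, 1.0, -0.003]
contact_force: [0.2, 0.3, -0.2]
gripper_width: 0.0006
tcp [ 0.6723 -0.0292  0.201 ] ty_ang 90.92 tilt 0.32 -> tx 7.197 ty 5.347 tz 1.656 spin 3.082 F [-0.  -0.9 -0.4]
```

View pics/s6c.png

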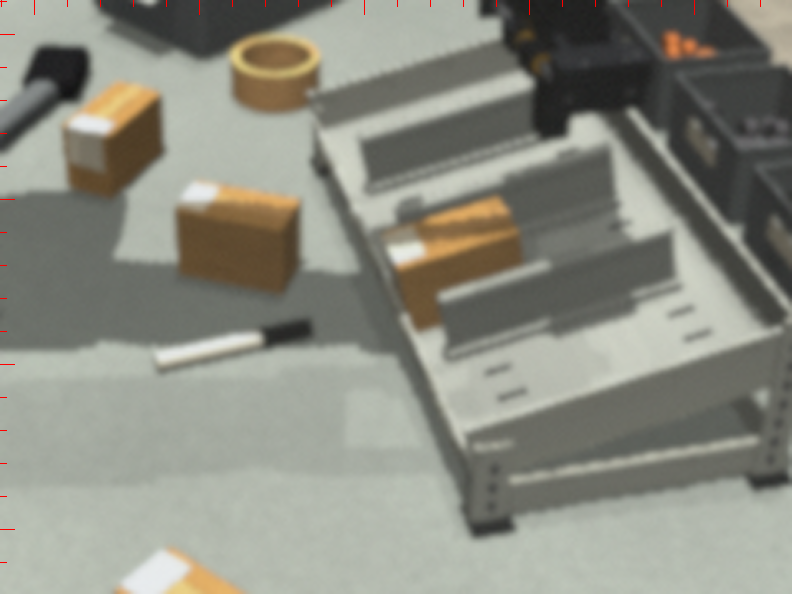

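View pics/t6c.png

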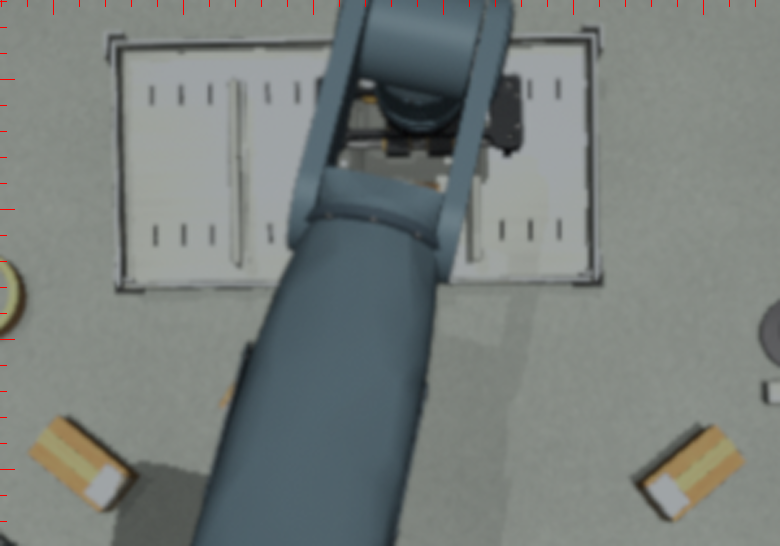

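```bash
python3 -m jog '[{"tx":1.2,"ty":0.9,"tz":0,"spin":0.6},{"tx":2.6,"ty":1.9,"tz":0,"spin":1.4},{"tx":4,"ty":3,"tz":0,"spin":2.2},{"tx":5.4,"ty":4,"tz":0,"spin":3},{"tx":6.6,"ty":4.9,"tz":0.2,"spin":3.08},{"tx":7.2,"ty":5.35,"tz":0.8,"spin":3.08},{"tx":7.2,"ty":5.35,"tz":1.2,"spin":3.08},{"tx":7.2,"ty":5.35,"tz":1.2,"spin":3.08}]' 76
python3 - <<'E'
from h import *
a=snap("side","s7"); S=cv2.resize(a,None,fx=4,fy=4,interpolation=2)
drawbox(S,"side",[.454,.129],-29.9,4);drawbox(S,"side",[.363,.324],52,4);cv2.imwrite("pics/s7c.png",S[500:1000,760:1460])
go([.454,.1275,.032],60.1)
E
```

```text
clock: 53.05
position: [0.4533, 0.1272, 0.162]
tcp_rot: [0.0, 0.258, 0.966, -0.003]
contact_force: [0.3, 0.6, 0.4]
gripper_width: 0.0756
tcp [0.4542 0.127  0.1629] ty_ang 60.08 tilt 0.31 -> tx 0.026 ty 0.030 tz 4.363 spin -0.002 F [ 0.6  0.9 -0. ]
```

View pics/s7c.png

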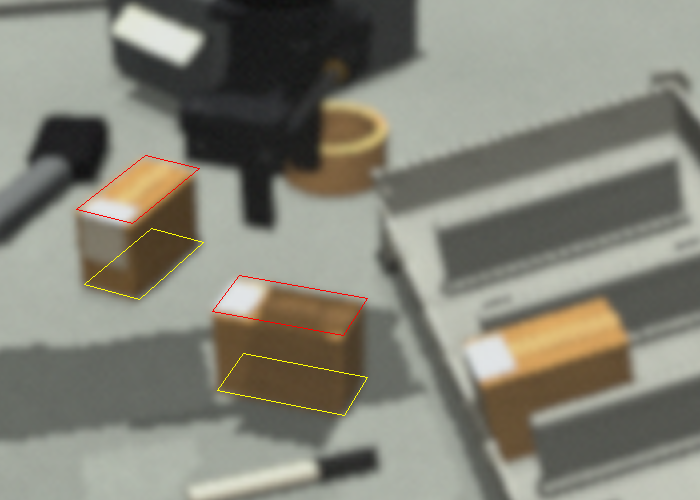

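```bash
python3 -m jog '[{"tx":0.03,"ty":0.03,"tz":1,"spin":0},{"tx":0.03,"ty":0.03,"tz":2.2,"spin":0},{"tx":0.03,"ty":0.03,"tz":3.4,"spin":0},{"tx":0.03,"ty":0.03,"tz":4.1,"spin":0},{"tx":0.03,"ty":0.03,"tz":4.35,"spin":0},{"tx":0.03,"ty":0.03,"tz":4.35,"spin":0}]' 76
python3 -m jog '[{"tx":0,"ty":0,"tz":0,"spin":0},{"tx":0,"ty":0,"tz":0,"spin":0},{"tx":0,"ty":0,"tz":0,"spin":0},{"tx":0,"ty":0,"tz":0,"spin":0}]' 44
python3 -m jog '[{"tx":0,"ty":0,"tz":-0.5,"spin":0},{"tx":0,"ty":0,"tz":-1.5,"spin":0},{"tx":0,"ty":0,"tz":-2.5,"spin":0},{"tx":0,"ty":0,"tz":-3.5,"spin":0},{"tx":0,"ty":0,"tz":-3.5,"spin":0},{"tx":0,"ty":0,"tz":-3.5,"spin":0}]' 44
python3 - <<'E'
from h import *
p=np.load("p.npy"); u=D(p,[.108,.062,0])[0]; print(u)
t=u+[-.05,-.0018,.067]; print(t)
go([.47,t[1],.14],90.9); go(t,90.9)
E
```

```text
clock: 53.85
position: [0.4545, 0.1272, 0.0325]
tcp_rot: [0.001, 0.258, 0.966, -0.003]
contact_force: [-0.6, 0.1, -0.3]
gripper_width: 0.076
clock: 54.35
position: [0.4552, 0.1272, 0.0332]
tcp_rot: [0.002, 0.258, 0.966, -0.002]
contact_force: [-0.8, -0.0, 6.1]
gripper_width: 0.052
clock: 55.1
position: [0.4541, 0.1278, 0.1373]
tcp_rot: [0.001, 0.258, 0.966, -0.003]
contact_force: [-0.7, 0.2, -3.6]
gripper_width: 0.0517
[0.66714908 0.09659543 0.06851367]
[0.61714908 0.09479543 0.13551367]
tcp [0.4541 0.1278 0.1373] ty_ang 60.04 tilt 0.31 -> tx -1.009 ty -0.687 tz -0.085 spin -3.086 F [-0.7  0.2 -3.6]
tcp [0.4541 0.1278 0.1373] ty_ang 60.04 tilt 0.31 -> tx -5.259 ty 1.763 tz 0.066 spin -3.086 F [-0.7  0.2 -3.6]
```

```bash
python3 -m jog '[{"tx":-0.4,"ty":-0.3,"tz":-0.1,"spin":-1},{"tx":-0.8,"ty":-0.6,"tz":-0.1,"spin":-2},{"tx":-1,"ty":-0.69,"tz":-0.1,"spin":-3},{"tx":-1,"ty":-0.69,"tz":-0.1,"spin":-3.09},{"tx":-2,"ty":-0.1,"tz":-0.1,"spin":-3.09},{"tx":-3,"ty":0.46,"tz":-0.1,"spin":-3.09},{"tx":-4,"ty":1.04,"tz":-0.1,"spin":-3.09},{"tx":-4.8,"ty":1.5,"tz":-0.1,"spin":-3.09},{"tx":-5.26,"ty":1.76,"tz":0,"spin":-3.09},{"tx":-5.26,"ty":1.76,"tz":0,"spin":-3.09}]' 44
python3 - <<'E'
from h import *
t=[.6172,.0948,.105]
go(t,90.9)
E
```

```text
clock: 56.35
position: [0.6167, 0.095, 0.1357]
tcp_rot: [-0.001, -0.007, 1.0, -0.003]
contact_force: [0.1, 0.4, -4.0]
gripper_width: 0.0517
tcp [0.6167 0.095  0.1357] ty_ang 90.8 tilt 0.32 -> tx -0.018 ty -0.002 tz 1.023 spin -0.010 F [ 0.1  0.4 -4. ]
```

```bash
python3 -m jog '[{"tx":-0.02,"ty":0,"tz":0.3,"spin":0},{"tx":-0.02,"ty":0,"tz":0.6,"spin":0},{"tx":-0.02,"ty":0,"tz":0.9,"spin":0},{"tx":-0.02,"ty":0,"tz":1.0,"spin":0},{"tx":-0.02,"ty":0,"tz":1.05,"spin":0}]' 44; python3 -m jog '[{"tx":0.0,"ty":0,"tz":0.05,"spin":0},{"tx":0.04,"ty":0,"tz":0.1,"spin":0},{"tx":0.08,"ty":0,"tz":0.15,"spin":0},{"tx":0.12,"ty":0,"tz":0.2,"spin":0},{"tx":0.16,"ty":0,"tz":0.25,"spin":0},{"tx":0.16,"ty":0,"tz":0.25,"spin":0}]' 44;python3 -m jog '[{"tx":0.04,"ty":0,"tz":0.05,"spin":0},{"tx":0.08,"ty":0,"tz":0.1,"spin":0},{"tx":0.12,"ty":0,"tz":0.15,"spin":0},{"tx":0.16,"ty":0,"tz":0.19,"spin":0},{"tx":0.16,"ty":0,"tz":0.19,"spin":0}]' 44
```

```text
clock: 56.98
position: [0.6171, 0.0948, 0.104]
tcp_rot: [-0.001, -0.007, 1.0, -0.003]
contact_force: [-0.2, 0.6, -3.3]
gripper_width: 0.0517
clock: 57.72
position: [0.6124, 0.0947, 0.0967]
tcp_rot: [-0.001, -0.007, 1.0, -0.003]
contact_force: [0.2, 0.5, 2.5]
gripper_width: 0.0515
clock: 58.35
position: [0.6074, 0.0946, 0.0907]
tcp_rot: [-0.001, -0.007, 1.0, -0.003]
contact_force: [1.5, 0.1, 0.4]
gripper_width: 0.0515
```

```bash
python3 -m jog '[{"tx":0,"ty":0,"tz":0,"spin":0},{"tx":0,"ty":0,"tz":0,"spin":0},{"tx":0,"ty":0,"tz":0,"spin":0}]' 66;python3 -m jog '[{"tx":0,"ty":0,"tz":-0.8,"spin":0},{"tx":0,"ty":0,"tz":-1.8,"spin":0},{"tx":0,"ty":0,"tz":-2.5,"spin":0},{"tx":-1,"ty":0,"tz":-2.5,"spin":0},{"tx":-2.65,"ty":0,"tz":-2.5,"spin":0},{"tx":-2.65,"ty":0,"tz":-2.5,"spin":0}]' 66;python3 - <<'E'
from h import *
t=[.688,.0942,.095]
go(t,90.9)
a=snap("side","s8"); crop(a,270,140,410,240,5.5,"s8c")
E
```

```text
clock: 58.72
position: [0.6071, 0.0946, 0.0905]
tcp_rot: [-0.002, -0.007, 1.0, -0.003]
contact_force: [0.1, 0.7, -0.6]
gripper_width: 0.0664
clock: 59.48
position: [0.6885, 0.0957, 0.1639]
tcp_rot: [-0.002, -0.007, 1.0, -0.003]
contact_force: [-0.7, -0.7, 0.1]
gripper_width: 0.0662
tcp [0.6885 0.0957 0.1639] ty_ang 90.76 tilt 0.37 -> tx 0.010 ty -0.037 tz 2.296 spin -0.014 F [-0.7 -0.7  0.1]
```

View pics/s8c.png

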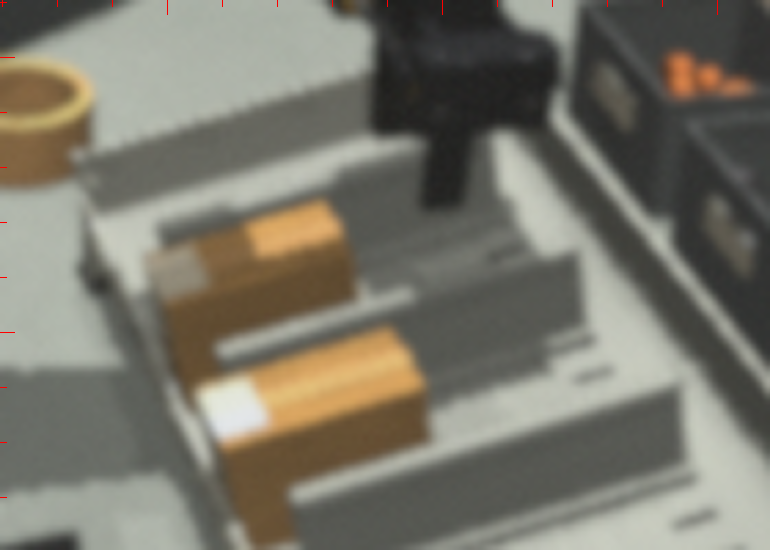

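```bash
python3 -m jog '[{"tx":0,"ty":-0.04,"tz":0,"spin":0},{"tx":0,"ty":-0.04,"tz":0.6,"spin":0},{"tx":0,"ty":-0.04,"tz":1.2,"spin":0},{"tx":0,"ty":-0.04,"tz":1.8,"spin":0},{"tx":0,"ty":-0.04,"tz":2.2,"spin":0},{"tx":0,"ty":-0.04,"tz":2.29,"spin":0}]' 0;python3 -m jog '[{"tx":0.1,"ty":0,"tz":0,"spin":0},{"tx":0.2,"ty":0,"tz":0,"spin":0},{"tx":0.3,"ty":0,"tz":0,"spin":0},{"tx":0.4,"ty":0,"tz":0,"spin":0},{"tx":0.5,"ty":0,"tz":0,"spin":0},{"tx":0.55,"ty":0,"tz":0,"spin":0},{"tx":0.6,"ty":0,"tz":0,"spin":0}]' 0;python3 -m jog '[{"tx":0.04,"ty":0,"tz":0,"spin":0},{"tx":0.08,"ty":0,"tz":0,"spin":0},{"tx":0.12,"ty":0,"tz":0,"spin":0},{"tx":0.12,"ty":0,"tz":0,"spin":0}]' 0;python3 -m jog '[{"tx":0.04,"ty":0,"tz":0,"spin":0},{"tx":0.08,"ty":0,"tz":0,"spin":0},{"tx":0.12,"ty":0,"tz":0,"spin":0},{"tx":0.12,"ty":0,"tz":0,"spin":0}]' 0
```

```text
clock: 60.28
position: [0.6858, 0.0944, 0.0936]
tcp_rot: [-0.004, -0.007, 1.0, -0.003]
contact_force: [0.2, -0.5, -0.0]
gripper_width: 0.0078
clock: 61.15
position: [0.668, 0.0941, 0.0938]
tcp_rot: [-0.003, -0.007, 1.0, -0.003]
contact_force: [0.0, 0.1, -0.1]
gripper_width: 0.0002
clock: 61.65
position: [0.6643, 0.0941, 0.0938]
tcp_rot: [-0.003, -0.007, 1.0, -0.003]
contact_force: [0.9, 0.0, -0.2]
gripper_width: 0.0002
clock: 62.15
position: [0.6629, 0.0942, 0.0953]
tcp_rot: [-0.001, -0.007, 1.0, -0.002]
contact_force: [6.1, 1.5, 0.6]
gripper_width: 0.0004
```

```bash
python3 -m jog '[{"tx":0.05,"ty":0,"tz":0,"spin":0},{"tx":0.1,"ty":0,"tz":0,"spin":0},{"tx":0.1,"ty":0,"tz":0,"spin":0}]' 0;python3 -m jog '[{"tx":-0.15,"ty":0,"tz":0,"spin":0},{"tx":-0.3,"ty":0,"tz":-1,"spin":0},{"tx":-0.3,"ty":0,"tz":-2.5,"spin":0},{"tx":-0.3,"ty":0,"tz":-3.5,"spin":0},{"tx":-0.3,"ty":0,"tz":-3.5,"spin":0}]' 0;python3 - <<'E'
from h import *
a=snap("side","s9")
b=snap("top","t9"); 
for c in((161,247),(396,251)):
    try: print(carton(b,c))
    except Exception as e: print(e)
go([.363,.3225,.16],142.0)
E
```

```text
clock: 62.52
position: [0.6622, 0.0942, 0.097]
tcp_rot: [0.002, -0.007, 1.0, -0.002]
contact_force: [8.2, 2.2, 1.5]
gripper_width: 0.0006
clock: 63.15
position: [0.6719, 0.0948, 0.205]
tcp_rot: [0.004, -0.007, 1.0, -0.002]
contact_force: [-0.2, -0.3, -0.2]
gripper_width: 0.0003
[ 0.363  0.324 47.739 98.802 53.093 51.623  0.363  0.326]
[  0.339  -0.346 -53.761  53.261  99.861  37.362   0.339  -0.346]
tcp [0.6699 0.0948 0.2008] ty_ang 90.76 tilt 0.3 -> tx 10.132 ty 7.731 tz 1.300 spin -5.124 F [ 0.3  0.4 -0.8]
```

View pics/t9.png

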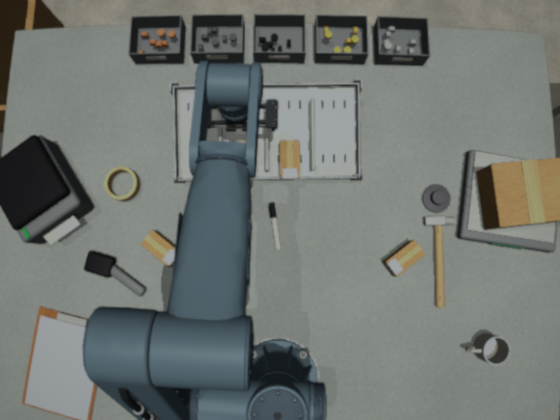

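View pics/s9.png

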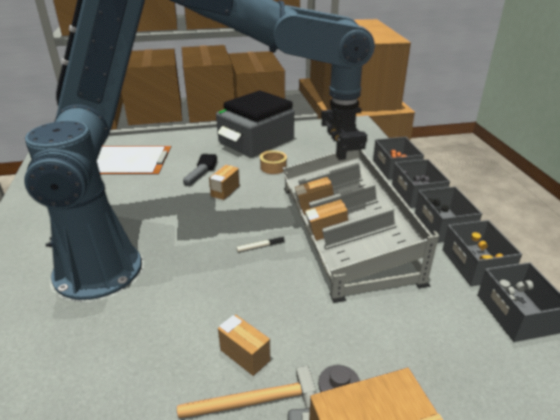

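```bash
python3 -m jog '[{"tx":1.2,"ty":0.9,"tz":0,"spin":-0.6},{"tx":2.6,"ty":1.9,"tz":0,"spin":-1.3},{"tx":4,"ty":3,"tz":0,"spin":-2.1},{"tx":5.4,"ty":4.1,"tz":0,"spin":-3},{"tx":6.8,"ty":5.2,"tz":0,"spin":-4},{"tx":8.2,"ty":6.2,"tz":0,"spin":-5},{"tx":9.4,"ty":7.2,"tz":0.3,"spin":-5.12},{"tx":10.13,"ty":7.73,"tz":0.8,"spin":-5.12},{"tx":10.13,"ty":7.73,"tz":1.2,"spin":-5.12},{"tx":10.13,"ty":7.73,"tz":1.2,"spin":-5.12}]' 76
python3 - <<'E'
from h import *
a=snap("side","s10"); S=cv2.resize(a,None,fx=4,fy=4,interpolation=2)
drawbox(S,"side",[.363,.324],52,4);cv2.imwrite("pics/s10c.png",S[500:900,740:1240])
go([.363,.3225,.032],142)
E
```

```text
clock: 64.5
position: [0.3623, 0.3215, 0.161]
tcp_rot: [-0.002, -0.438, 0.899, -0.003]
contact_force: [0.5, 0.5, 0.4]
gripper_width: 0.0761
tcp [0.3632 0.3217 0.162 ] ty_ang 141.92 tilt 0.34 -> tx -0.036 ty 0.042 tz 4.333 spin -0.008 F [0.7 0.2 0.2]
```

View pics/s10c.png

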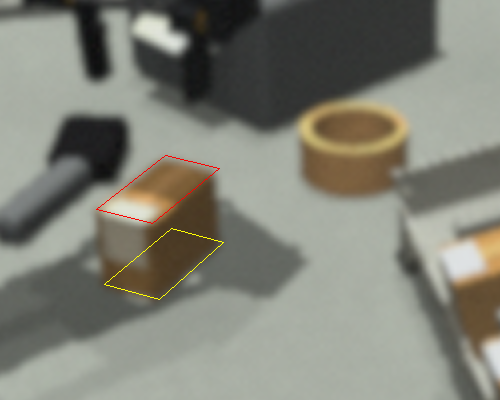

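```bash
python3 -m jog '[{"tx":-0.03,"ty":0.04,"tz":1,"spin":0},{"tx":-0.03,"ty":0.04,"tz":2.2,"spin":0},{"tx":-0.03,"ty":0.04,"tz":3.4,"spin":0},{"tx":-0.03,"ty":0.04,"tz":4.1,"spin":0},{"tx":-0.03,"ty":0.04,"tz":4.33,"spin":0},{"tx":-0.03,"ty":0.04,"tz":4.33,"spin":0}]' 76
python3 -m jog '[{"tx":0,"ty":0,"tz":0,"spin":0},{"tx":0,"ty":0,"tz":0,"spin":0},{"tx":0,"ty":0,"tz":0,"spin":0},{"tx":0,"ty":0,"tz":0,"spin":0}]' 44
python3 -m jog '[{"tx":0,"ty":0,"tz":-0.5,"spin":0},{"tx":0,"ty":0,"tz":-1.5,"spin":0},{"tx":0,"ty":0,"tz":-2.5,"spin":0},{"tx":0,"ty":0,"tz":-3.5,"spin":0},{"tx":0,"ty":0,"tz":-3.5,"spin":0},{"tx":0,"ty":0,"tz":-3.5,"spin":0}]' 44
python3 - <<'E'
from h import *
p=np.load("p.npy"); u=D(p,[.108,.186,0])[0]; print(u)
t=u+[-.05,-.0018,.067]; print(t)
go([.47,t[1]+.01,.14],90.9); go(t,90.9)
E
```

```text
clock: 65.3
position: [0.3637, 0.322, 0.0323]
tcp_rot: [-0.001, -0.437, 0.899, -0.003]
contact_force: [0.3, 0.2, 0.4]
gripper_width: 0.0759
clock: 65.8
position: [0.3641, 0.3225, 0.0331]
tcp_rot: [-0.0, -0.437, 0.899, -0.003]
contact_force: [-3.1, -0.2, 5.7]
gripper_width: 0.0517
clock: 66.55
position: [0.3633, 0.3227, 0.1372]
tcp_rot: [-0.001, -0.437, 0.899, -0.003]
contact_force: [0.8, 0.4, -3.2]
gripper_width: 0.0518
[0.66529155 0.22058151 0.06851367]
[0.61529155 0.21878151 0.13551367]
tcp [0.3633 0.3227 0.1372] ty_ang 141.87 tilt 0.34 -> tx 0.265 ty -4.731 tz -0.072 spin 5.097 F [ 0.8  0.4 -3.2]
tcp [0.3633 0.3227 0.1372] ty_ang 141.87 tilt 0.34 -> tx -2.465 ty -8.746 tz 0.084 spin 5.097 F [ 0.8  0.4 -3.2]
```

```bash
python3 -m jog '[{"tx":0.05,"ty":-0.9,"tz":-0.1,"spin":1},{"tx":0.1,"ty":-1.9,"tz":-0.1,"spin":2},{"tx":0.16,"ty":-2.9,"tz":-0.1,"spin":3},{"tx":0.22,"ty":-3.9,"tz":-0.1,"spin":4},{"tx":0.26,"ty":-4.7,"tz":-0.1,"spin":5.1},{"tx":0.26,"ty":-4.73,"tz":-0.1,"spin":5.1}]' 44
python3 - <<'E'
from h import *
go([.6153,.2188,.1365],90.9)
E
```

```text
clock: 67.3
position: [0.47, 0.2277, 0.1391]
tcp_rot: [-0.001, -0.007, 1.0, -0.003]
contact_force: [-0.7, -0.3, -2.5]
gripper_width: 0.0519
tcp [0.47   0.2277 0.1391] ty_ang 90.76 tilt 0.39 -> tx -4.839 ty -0.359 tz 0.079 spin -0.014 F [-0.7 -0.3 -2.5]
```

```bash
python3 -m jog '[{"tx":-1,"ty":-0.2,"tz":0,"spin":0},{"tx":-2,"ty":-0.36,"tz":0,"spin":0},{"tx":-3,"ty":-0.36,"tz":0,"spin":0},{"tx":-4,"ty":-0.36,"tz":0,"spin":0},{"tx":-4.84,"ty":-0.36,"tz":0.08,"spin":0},{"tx":-4.84,"ty":-0.36,"tz":0.08,"spin":0},{"tx":-4.84,"ty":-0.36,"tz":0.08,"spin":0}]' 44
python3 - <<'E'
from h import *
go([.6153,.2188,.105],90.9)
E
```

```text
clock: 68.18
position: [0.6134, 0.2193, 0.1352]
tcp_rot: [-0.003, -0.008, 1.0, -0.003]
contact_force: [-0.2, 0.9, -1.8]
gripper_width: 0.0515
tcp [0.6134 0.2193 0.1352] ty_ang 90.88 tilt 0.49 -> tx -0.068 ty -0.009 tz 1.005 spin -0.002 F [-0.2  0.9 -1.8]
```

```bash
python3 -m jog '[{"tx":-0.06,"ty":0,"tz":0.3,"spin":0},{"tx":-0.06,"ty":0,"tz":0.6,"spin":0},{"tx":-0.06,"ty":0,"tz":0.9,"spin":0},{"tx":-0.06,"ty":0,"tz":1.0,"spin":0},{"tx":-0.06,"ty":0,"tz":1.03,"spin":0}]' 44; python3 -m jog '[{"tx":0.0,"ty":0,"tz":0.05,"spin":0},{"tx":0.04,"ty":0,"tz":0.1,"spin":0},{"tx":0.08,"ty":0,"tz":0.15,"spin":0},{"tx":0.12,"ty":0,"tz":0.2,"spin":0},{"tx":0.16,"ty":0,"tz":0.25,"spin":0},{"tx":0.16,"ty":0,"tz":0.25,"spin":0}]' 44;python3 -m jog '[{"tx":0.04,"ty":0,"tz":0.05,"spin":0},{"tx":0.08,"ty":0,"tz":0.1,"spin":0},{"tx":0.12,"ty":0,"tz":0.15,"spin":0},{"tx":0.16,"ty":0,"tz":0.19,"spin":0},{"tx":0.16,"ty":0,"tz":0.19,"spin":0}]' 44
```

```text
clock: 68.8
position: [0.6149, 0.219, 0.1039]
tcp_rot: [-0.003, -0.008, 1.0, -0.003]
contact_force: [0.3, 0.1, -1.4]
gripper_width: 0.0519
clock: 69.55
position: [0.6103, 0.219, 0.0968]
tcp_rot: [-0.002, -0.008, 1.0, -0.003]
contact_force: [0.6, 0.3, 3.6]
gripper_width: 0.0516
clock: 70.18
position: [0.6052, 0.2189, 0.0908]
tcp_rot: [-0.003, -0.008, 1.0, -0.003]
contact_force: [0.6, 0.5, 2.6]
gripper_width: 0.0519
```

```bash
python3 -m jog '[{"tx":0,"ty":0,"tz":0,"spin":0},{"tx":0,"ty":0,"tz":0,"spin":0},{"tx":0,"ty":0,"tz":0,"spin":0}]' 66;python3 -m jog '[{"tx":0,"ty":0,"tz":-0.8,"spin":0},{"tx":0,"ty":0,"tz":-1.8,"spin":0},{"tx":0,"ty":0,"tz":-2.5,"spin":0},{"tx":-1,"ty":0,"tz":-2.5,"spin":0},{"tx":-2.65,"ty":0,"tz":-2.5,"spin":0},{"tx":-2.65,"ty":0,"tz":-2.5,"spin":0}]' 66;python3 - <<'E'
from h import *
t=[.686,.2185,.095]
go(t,90.9)
a=snap("side","s11"); crop(a,270,130,410,230,5.5,"s11c")
E
```

```text
clock: 70.55
position: [0.6047, 0.2188, 0.0903]
tcp_rot: [-0.003, -0.008, 1.0, -0.003]
contact_force: [0.8, 0.3, 0.1]
gripper_width: 0.066
clock: 71.3
position: [0.6865, 0.2198, 0.1633]
tcp_rot: [-0.004, -0.007, 1.0, -0.004]
contact_force: [-0.6, 0.2, 0.3]
gripper_width: 0.0661
tcp [0.6865 0.2198 0.1633] ty_ang 90.81 tilt 0.58 -> tx 0.001 ty -0.026 tz 2.278 spin -0.009 F [-0.6  0.2  0.3]
```

View pics/s11c.png

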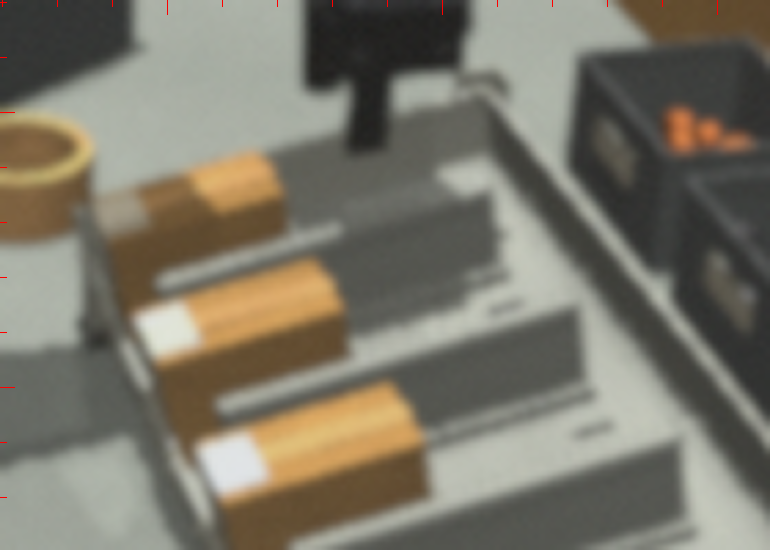

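```bash
python3 -m jog '[{"tx":0,"ty":-0.03,"tz":0,"spin":0},{"tx":0,"ty":-0.03,"tz":0.6,"spin":0},{"tx":0,"ty":-0.03,"tz":1.2,"spin":0},{"tx":0,"ty":-0.03,"tz":1.8,"spin":0},{"tx":0,"ty":-0.03,"tz":2.2,"spin":0},{"tx":0,"ty":-0.03,"tz":2.28,"spin":0}]' 0;python3 -m jog '[{"tx":0.1,"ty":0,"tz":0,"spin":0},{"tx":0.2,"ty":0,"tz":0,"spin":0},{"tx":0.3,"ty":0,"tz":0,"spin":0},{"tx":0.4,"ty":0,"tz":0,"spin":0},{"tx":0.5,"ty":0,"tz":0,"spin":0},{"tx":0.55,"ty":0,"tz":0,"spin":0},{"tx":0.6,"ty":0,"tz":0,"spin":0}]' 0;python3 -m jog '[{"tx":0.04,"ty":0,"tz":0,"spin":0},{"tx":0.08,"ty":0,"tz":0,"spin":0},{"tx":0.12,"ty":0,"tz":0,"spin":0},{"tx":0.12,"ty":0,"tz":0,"spin":0}]' 0;python3 -m jog '[{"tx":0.04,"ty":0,"tz":0,"spin":0},{"tx":0.08,"ty":0,"tz":0,"spin":0},{"tx":0.12,"ty":0,"tz":0,"spin":0},{"tx":0.12,"ty":0,"tz":0,"spin":0}]' 0
```

```text
clock: 72.1
position: [0.6835, 0.2186, 0.0933]
tcp_rot: [-0.005, -0.007, 1.0, -0.004]
contact_force: [0.3, 0.9, -0.7]
gripper_width: 0.0079
clock: 72.97
position: [0.6656, 0.2183, 0.0936]
tcp_rot: [-0.005, -0.007, 1.0, -0.004]
contact_force: [0.5, 0.6, 0.1]
gripper_width: 0.0004
clock: 73.47
position: [0.6619, 0.2183, 0.0936]
tcp_rot: [-0.005, -0.007, 1.0, -0.004]
contact_force: [-0.9, -0.2, -0.3]
gripper_width: 0.0005
clock: 73.97
position: [0.6604, 0.2185, 0.0952]
tcp_rot: [-0.003, -0.007, 1.0, -0.003]
contact_force: [6.3, 1.5, 1.2]
gripper_width: 0.0007
```

```bash
python3 -m jog '[{"tx":0.05,"ty":0,"tz":0,"spin":0},{"tx":0.1,"ty":0,"tz":0,"spin":0},{"tx":0.1,"ty":0,"tz":0,"spin":0}]' 0;python3 -m jog '[{"tx":-0.15,"ty":0,"tz":0,"spin":0},{"tx":-0.3,"ty":0,"tz":-1,"spin":0},{"tx":-0.3,"ty":0,"tz":-2.5,"spin":0},{"tx":-0.3,"ty":0,"tz":-4,"spin":0},{"tx":-0.3,"ty":0,"tz":-4,"spin":0}]' 0;python3 - <<'E'
from h import *
a=snap("side","s12"); b=snap("top","t12"); 
r=carton(b,(405,257)); print(r)
S=cv2.resize(a,None,fx=4,fy=4,interpolation=2)
drawbox(S,"side",r[6:],r[2],4);cv2.imwrite("pics/s12c.png",S[1150:1600,760:1400])
go([r[6],r[7]-.0015,.16],r[2]+90)
E
```

```text
clock: 74.35
position: [0.6598, 0.2185, 0.0969]
tcp_rot: [0.0, -0.007, 1.0, -0.003]
contact_force: [7.5, -0.1, 2.4]
gripper_width: 0.0006
clock: 74.97
position: [0.6704, 0.2198, 0.2219]
tcp_rot: [0.004, -0.007, 1.0, -0.003]
contact_force: [0.3, 0.2, -0.1]
gripper_width: 0.0005
[  0.339  -0.346 -53.684  53.261  99.861  37.362   0.339  -0.346]
tcp [0.668  0.2193 0.2165] ty_ang 90.82 tilt 0.36 -> tx 11.236 ty -18.723 tz 2.007 spin 5.450 F [ 1.5  0.1 -0.2]
```

View pics/s12c.png

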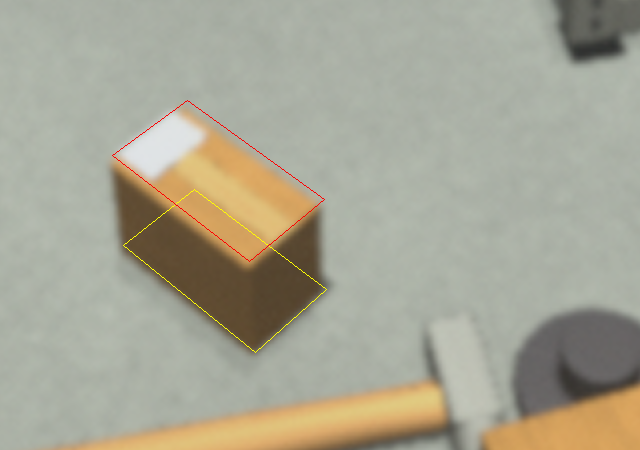

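```bash
python3 -m jog '[{"tx":0.8,"ty":-1.4,"tz":0,"spin":0.5},{"tx":1.8,"ty":-3,"tz":0,"spin":1},{"tx":2.8,"ty":-4.7,"tz":0,"spin":1.6},{"tx":3.8,"ty":-6.3,"tz":0,"spin":2.2},{"tx":4.8,"ty":-8,"tz":0,"spin":2.8},{"tx":5.8,"ty":-9.7,"tz":0,"spin":3.4},{"tx":6.8,"ty":-11.3,"tz":0,"spin":4},{"tx":7.8,"ty":-13,"tz":0,"spin":4.6},{"tx":8.8,"ty":-14.6,"tz":0,"spin":5.2},{"tx":9.6,"ty":-16,"tz":0,"spin":5.45}]' 76
python3 - <<'E'
from h import *
go([.339,-.3475,.16],36.3)
E
```

```text
clock: 76.32
position: [0.3846, -0.2651, 0.2176]
tcp_rot: [-0.001, 0.453, 0.892, -0.002]
contact_force: [2.1, 0.7, 0.8]
gripper_width: 0.0758
tcp [ 0.3846 -0.2651  0.2176] ty_ang 36.16 tilt 0.26 -> tx -1.320 ty -2.839 tz 1.932 spin -0.014 F [2.1 0.7 0.8]
```

```bash
python3 -m jog '[{"tx":-0.7,"ty":-1.4,"tz":0,"spin":0},{"tx":-1.2,"ty":-2.6,"tz":0.3,"spin":0},{"tx":-1.32,"ty":-2.84,"tz":1.2,"spin":0},{"tx":-1.32,"ty":-2.84,"tz":1.9,"spin":0},{"tx":-1.32,"ty":-2.84,"tz":1.9,"spin":0}]' 76
python3 - <<'E'
from h import *
go([.339,-.3475,.032],36.3)
b=snap("side","s13"); crop(b,180,270,340,420,4,"s13c")
E
```

```text
clock: 76.95
position: [0.3373, -0.3451, 0.1576]
tcp_rot: [-0.004, 0.453, 0.891, 0.0]
contact_force: [0.7, 0.4, 0.2]
gripper_width: 0.0761
tcp [ 0.3373 -0.3451  0.1576] ty_ang 36.12 tilt 0.48 -> tx -0.128 ty 0.015 tz 4.186 spin -0.018 F [0.7 0.4 0.2]
```

View pics/s13c.png

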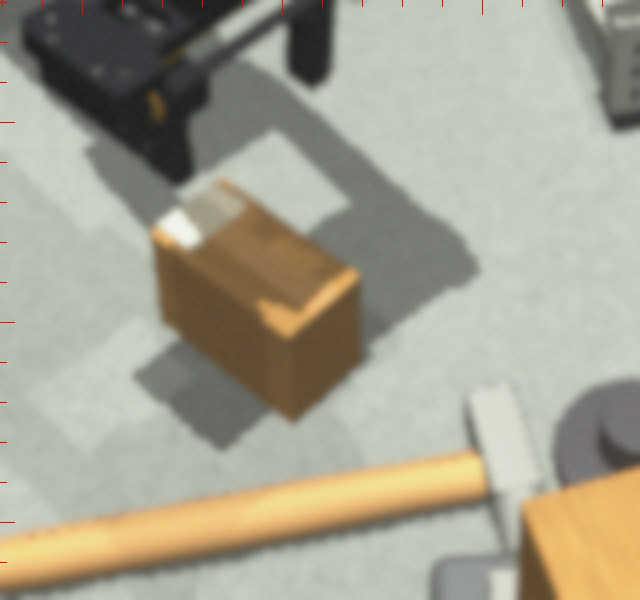

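```bash
python3 -m jog '[{"tx":-0.12,"ty":0.01,"tz":1,"spin":0},{"tx":-0.12,"ty":0.01,"tz":2.2,"spin":0},{"tx":-0.12,"ty":0.01,"tz":3.3,"spin":0},{"tx":-0.12,"ty":0.01,"tz":3.9,"spin":0},{"tx":-0.12,"ty":0.01,"tz":4.18,"spin":0},{"tx":-0.12,"ty":0.01,"tz":4.18,"spin":0}]' 76
python3 -m jog '[{"tx":0,"ty":0,"tz":0,"spin":0},{"tx":0,"ty":0,"tz":0,"spin":0},{"tx":0,"ty":0,"tz":0,"spin":0},{"tx":0,"ty":0,"tz":0,"spin":0}]' 44
python3 -m jog '[{"tx":0,"ty":0,"tz":-0.5,"spin":0},{"tx":0,"ty":0,"tz":-1.5,"spin":0},{"tx":0,"ty":0,"tz":-2.5,"spin":0},{"tx":0,"ty":0,"tz":-3.5,"spin":0},{"tx":0,"ty":0,"tz":-3.5,"spin":0},{"tx":0,"ty":0,"tz":-3.5,"spin":0}]' 44
python3 - <<'E'
from h import *
p=np.load("p.npy"); u=D(p,[.108,-.186,0])[0]; print(u)
t=u+[-.05,-.0018,.067]; print(t)
go([.47,t[1]-.01,.14],90.9); go(t,90.9)
E
```

```text
clock: 77.75
position: [0.3399, -0.3485, 0.0339]
tcp_rot: [-0.003, 0.453, 0.892, -0.001]
contact_force: [0.2, -0.7, 0.6]
gripper_width: 0.076
clock: 78.25
position: [0.3401, -0.3491, 0.0347]
tcp_rot: [-0.003, 0.453, 0.892, -0.001]
contact_force: [-0.8, 1.0, 6.9]
gripper_width: 0.0518
clock: 79.0
position: [0.3403, -0.3484, 0.1388]
tcp_rot: [-0.003, 0.453, 0.892, -0.001]
contact_force: [-0.1, 0.7, -3.9]
gripper_width: 0.0519
[ 0.67086414 -0.15137675  0.06851367]
[ 0.62086414 -0.15317675  0.13551367]
tcp [ 0.3403 -0.3484  0.1388] ty_ang 36.18 tilt 0.37 -> tx 2.432 ty 7.135 tz -0.059 spin -5.472 F [-0.1  0.7 -3.9]
tcp [ 0.3403 -0.3484  0.1388] ty_ang 36.18 tilt 0.37 -> tx -0.269 ty 11.392 tz 0.060 spin -5.472 F [-0.1  0.7 -3.9]
```

```bash
python3 -m jog '[{"tx":0.4,"ty":1,"tz":-0.1,"spin":-0.8},{"tx":0.8,"ty":2.2,"tz":-0.1,"spin":-1.7},{"tx":1.2,"ty":3.6,"tz":-0.1,"spin":-2.7},{"tx":1.7,"ty":5,"tz":-0.1,"spin":-3.7},{"tx":2.2,"ty":6.4,"tz":-0.1,"spin":-4.7},{"tx":2.43,"ty":7.13,"tz":-0.1,"spin":-5.47},{"tx":2.43,"ty":7.13,"tz":-0.1,"spin":-5.47}]' 44
python3 - <<'E'
from h import *
go([.6209,-.1535,.1375],90.9)
E
```

```text
clock: 79.88
position: [0.4694, -0.1614, 0.1394]
tcp_rot: [-0.005, -0.009, 1.0, 0.002]
contact_force: [-0.3, 0.9, -2.8]
gripper_width: 0.0515
tcp [ 0.4694 -0.1614  0.1394] ty_ang 91.01 tilt 0.56 -> tx -5.054 ty 0.176 tz 0.019 spin 0.011 F [-0.3  0.9 -2.8]
```

```bash
python3 -m jog '[{"tx":-1,"ty":0.1,"tz":-0.05,"spin":0},{"tx":-2,"ty":0.18,"tz":-0.05,"spin":0},{"tx":-3,"ty":0.18,"tz":-0.05,"spin":0},{"tx":-4,"ty":0.18,"tz":-0.05,"spin":0},{"tx":-5,"ty":0.18,"tz":0,"spin":0},{"tx":-5.05,"ty":0.18,"tz":0,"spin":0},{"tx":-5.05,"ty":0.18,"tz":0,"spin":0}]' 44
python3 - <<'E'
from h import *
go([.6209,-.1535,.106],90.9)
b=snap("side","s14"); crop(b,290,150,440,270,5,"s14c")
E
```

```text
clock: 80.75
position: [0.6193, -0.1538, 0.1367]
tcp_rot: [-0.006, -0.008, 1.0, 0.002]
contact_force: [0.2, 0.3, -3.0]
gripper_width: 0.0515
tcp [ 0.6193 -0.1538  0.1367] ty_ang 90.91 tilt 0.72 -> tx -0.064 ty 0.006 tz 1.022 spin 0.001 F [ 0.2  0.3 -3. ]
```

View pics/s14c.png

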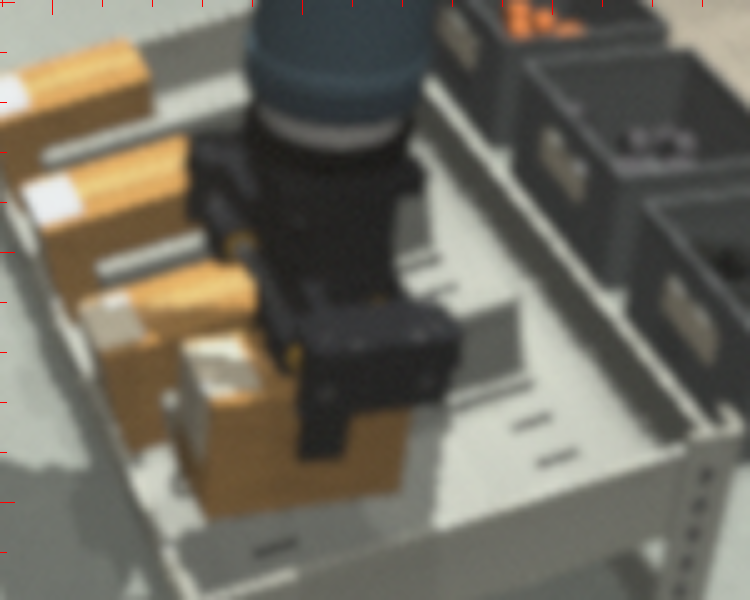

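```bash
python3 -m jog '[{"tx":-0.06,"ty":0,"tz":0.3,"spin":0},{"tx":-0.06,"ty":0,"tz":0.6,"spin":0},{"tx":-0.06,"ty":0,"tz":0.9,"spin":0},{"tx":-0.06,"ty":0,"tz":1.0,"spin":0},{"tx":-0.06,"ty":0,"tz":1.04,"spin":0}]' 44; python3 -m jog '[{"tx":0.0,"ty":0,"tz":0.05,"spin":0},{"tx":0.04,"ty":0,"tz":0.1,"spin":0},{"tx":0.08,"ty":0,"tz":0.15,"spin":0},{"tx":0.12,"ty":0,"tz":0.2,"spin":0},{"tx":0.16,"ty":0,"tz":0.25,"spin":0},{"tx":0.16,"ty":0,"tz":0.25,"spin":0}]' 44;python3 -m jog '[{"tx":0.04,"ty":0,"tz":0.05,"spin":0},{"tx":0.08,"ty":0,"tz":0.1,"spin":0},{"tx":0.12,"ty":0,"tz":0.15,"spin":0},{"tx":0.16,"ty":0,"tz":0.19,"spin":0},{"tx":0.16,"ty":0,"tz":0.19,"spin":0}]' 44
```

```text
clock: 81.42
position: [0.6207, -0.1535, 0.1055]
tcp_rot: [-0.006, -0.008, 1.0, 0.002]
contact_force: [-0.2, -0.0, -2.9]
gripper_width: 0.0519
clock: 82.18
position: [0.6159, -0.1535, 0.0983]
tcp_rot: [-0.006, -0.008, 1.0, 0.002]
contact_force: [0.2, 2.3, 3.1]
gripper_width: 0.0516
clock: 82.8
position: [0.6109, -0.1538, 0.0925]
tcp_rot: [-0.006, -0.008, 1.0, 0.002]
contact_force: [1.0, 0.6, 1.6]
gripper_width: 0.0517
```

```bash
python3 -m jog '[{"tx":0,"ty":0,"tz":0,"spin":0},{"tx":0,"ty":0,"tz":0,"spin":0},{"tx":0,"ty":0,"tz":0,"spin":0}]' 66;python3 -m jog '[{"tx":0,"ty":0,"tz":-0.8,"spin":0},{"tx":0,"ty":0,"tz":-1.8,"spin":0},{"tx":0,"ty":0,"tz":-2.5,"spin":0},{"tx":-1,"ty":0,"tz":-2.5,"spin":0},{"tx":-2.65,"ty":0,"tz":-2.5,"spin":0},{"tx":-2.65,"ty":0,"tz":-2.5,"spin":0}]' 66;python3 - <<'E'
from h import *
t=[.6915,-.154,.095]
go(t,90.9)
a=snap("side","s15"); crop(a,290,150,440,270,5,"s15c")
E
```

```text
clock: 83.18
position: [0.6106, -0.1538, 0.0922]
tcp_rot: [-0.006, -0.008, 1.0, 0.002]
contact_force: [1.1, -0.5, -0.3]
gripper_width: 0.066
clock: 83.92
position: [0.6925, -0.1526, 0.1647]
tcp_rot: [-0.006, -0.008, 1.0, 0.002]
contact_force: [-1.1, -0.1, -0.2]
gripper_width: 0.066
tcp [ 0.6925 -0.1526  0.1647] ty_ang 90.96 tilt 0.78 -> tx 0.004 ty -0.059 tz 2.324 spin 0.006 F [-1.1 -0.1 -0.2]
```

View pics/s15c.png

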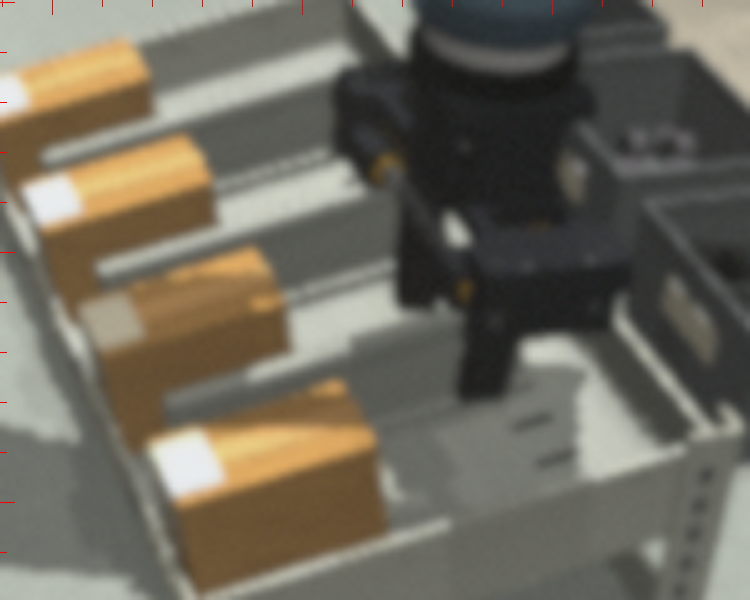

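Carton 4 sits flat in lane 4, so I push it to the stop next (expected at x ≈ 0.6665).

```bash
python3 -m jog '[{"tx":0,"ty":-0.06,"tz":0,"spin":0},{"tx":0,"ty":-0.06,"tz":0.6,"spin":0},{"tx":0,"ty":-0.06,"tz":1.2,"spin":0},{"tx":0,"ty":-0.06,"tz":1.8,"spin":0},{"tx":0,"ty":-0.06,"tz":2.2,"spin":0},{"tx":0,"ty":-0.06,"tz":2.32,"spin":0}]' 0;python3 -m jog '[{"tx":0.1,"ty":0,"tz":0,"spin":0},{"tx":0.2,"ty":0,"tz":0,"spin":0},{"tx":0.3,"ty":0,"tz":0,"spin":0},{"tx":0.4,"ty":0,"tz":0,"spin":0},{"tx":0.5,"ty":0,"tz":0,"spin":0},{"tx":0.55,"ty":0,"tz":0,"spin":0},{"tx":0.6,"ty":0,"tz":0,"spin":0}]' 0;python3 -m jog '[{"tx":0.04,"ty":0,"tz":0,"spin":0},{"tx":0.08,"ty":0,"tz":0,"spin":0},{"tx":0.12,"ty":0,"tz":0,"spin":0},{"tx":0.12,"ty":0,"tz":0,"spin":0}]' 0;python3 -m jog '[{"tx":0.04,"ty":0,"tz":0,"spin":0},{"tx":0.08,"ty":0,"tz":0,"spin":0},{"tx":0.12,"ty":0,"tz":0,"spin":0},{"tx":0.12,"ty":0,"tz":0,"spin":0}]' 0
```

```text
clock: 84.72
position: [0.6894, -0.1537, 0.0936]
tcp_rot: [-0.008, -0.008, 1.0, 0.003]
contact_force: [-0.4, 0.2, -0.3]
gripper_width: 0.0078
clock: 85.6
position: [0.6713, -0.154, 0.0939]
tcp_rot: [-0.008, -0.008, 1.0, 0.003]
contact_force: [1.0, -0.2, 0.5]
gripper_width: 0.0005
clock: 86.1
position: [0.6683, -0.154, 0.0943]
tcp_rot: [-0.007, -0.008, 1.0, 0.003]
contact_force: [3.6, 0.3, -0.8]
gripper_width: 0.0001
clock: 86.6
position: [0.6673, -0.1543, 0.0963]
tcp_rot: [-0.004, -0.008, 1.0, 0.002]
contact_force: [8.0, 1.4, 1.5]
gripper_width: 0.0005
```

```bash
python3 -m jog '[{"tx":0.05,"ty":0,"tz":0,"spin":0},{"tx":0.1,"ty":0,"tz":0,"spin":0},{"tx":0.1,"ty":0,"tz":0,"spin":0}]' 0;python3 -m jog '[{"tx":-0.15,"ty":0,"tz":0,"spin":0},{"tx":-0.3,"ty":0,"tz":-1,"spin":0},{"tx":-0.3,"ty":0,"tz":-2.5,"spin":0},{"tx":-0.3,"ty":0,"tz":-4.2,"spin":0},{"tx":-0.3,"ty":0,"tz":-5,"spin":0},{"tx":-0.3,"ty":0,"tz":-5,"spin":0}]' 0;python3 -m jog '[{"tx":1.5,"ty":1,"tz":0,"spin":0},{"tx":3,"ty":2,"tz":0,"spin":0},{"tx":4.5,"ty":3,"tz":0,"spin":0},{"tx":6,"ty":4,"tz":0,"spin":0},{"tx":7.2,"ty":5.5,"tz":0,"spin":0},{"tx":8.2,"ty":7,"tz":0,"spin":0},{"tx":9.2,"ty":8.5,"tz":0,"spin":0},{"tx":10,"ty":10,"tz":0,"spin":0},{"tx":10.5,"ty":11.5,"tz":0,"spin":0},{"tx":11,"ty":13,"tz":0,"spin":0}]' 40;python3 -m jog '[{"tx":1,"ty":1.5,"tz":0,"spin":0},{"tx":2,"ty":3,"tz":0,"spin":0},{"tx":3,"ty":4.5,"tz":0,"spin":0},{"tx":4,"ty":6,"tz":0,"spin":0},{"tx":4,"ty":6,"tz":0,"spin":0}]' 40
python3 - <<'E'
from h import *
a=snap("side","s16"); b=snap("top","t16")
crop(a,275,130,445,300,3.4,"s16c"); crop(b,165,70,370,190,3.9,"t16c")
E
```

```text
clock: 86.98
position: [0.6667, -0.1544, 0.0981]
tcp_rot: [-0.001, -0.008, 1.0, 0.002]
contact_force: [7.1, 0.7, 1.0]
gripper_width: 0.0003
clock: 87.72
position: [0.6766, -0.1553, 0.2504]
tcp_rot: [0.0, -0.008, 1.0, 0.001]
contact_force: [-0.1, -0.6, 0.0]
gripper_width: 0.0008
clock: 88.98
position: [0.3382, 0.2299, 0.2488]
tcp_rot: [-0.001, -0.008, 1.0, -0.0]
contact_force: [1.7, 0.1, -0.0]
gripper_width: 0.0397
clock: 89.6
position: [0.2121, 0.4088, 0.2468]
tcp_rot: [-0.003, -0.011, 1.0, -0.002]
contact_force: [-0.0, 0.2, -0.6]
gripper_width: 0.0399
```

View pics/s16c.png

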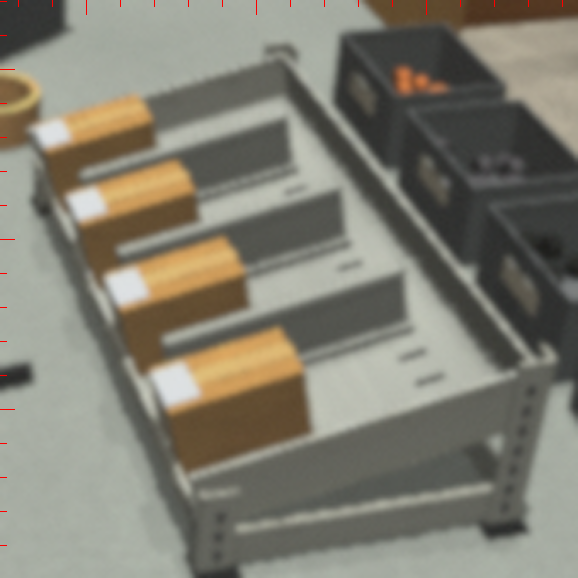

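View pics/t16c.png

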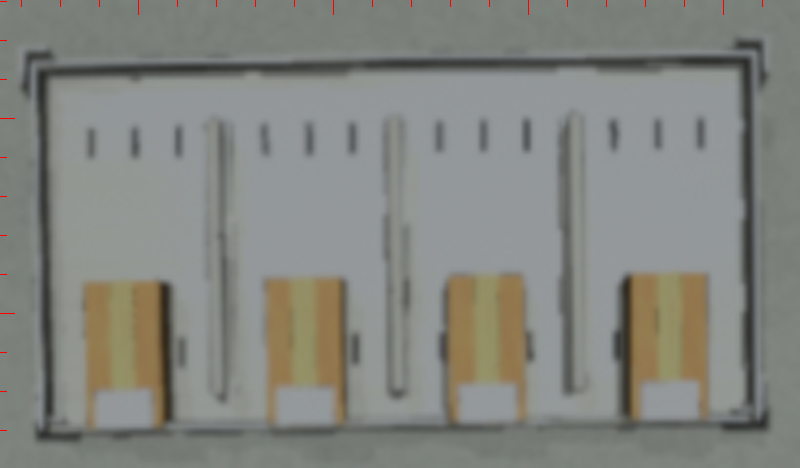

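View pics/t16.png

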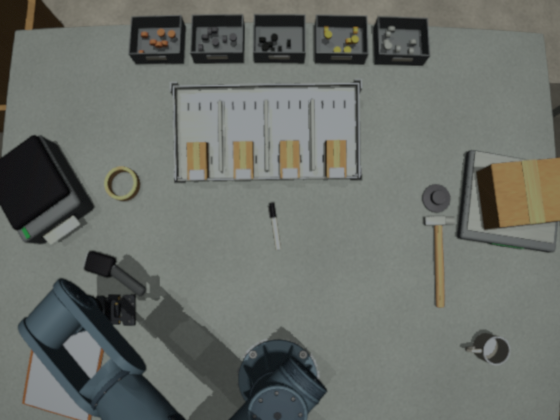

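```bash
python3 -c "
from workcell import env,order
s=env.observe();print(s['clock'],s['contact_force'],abs(s['joint_vel']).max())
print(order.hand_in())"
```

```text
89.7 [-0.41100515 -0.11692521  0.19947809] 0.0393920038061606
the job is handed in; nothing more can be done
None
```

The shelf is ready: all three dividers are home and pull-tested, and all four cartons are stocked. I handed the job in at about 90 s of the 210 s allowed.

**Dividers** (left to right, shelf still empty)
- I pressed each divider along deck z with 31–33 N. The left one was already home. The middle one slid in about 2 mm and the right one about 4–5 mm.
- Once home, their contact heights agreed to about 0.3 mm.
- I then pinched each bead and raised the pull slowly. The readings during the hold were about 10.1–10.3 N, 10.4–10.9 N and 10.3–11.4 N. Each hold lasted more than half a second; then I eased off and opened the fingers.
- The force was read only at the end of each move, and the highest reading was 11.4 N, against the 15 N limit.

**Cartons**
- All four are in lanes of their own, lying flat and pushed against the front stop with closed fingers until I felt 7–9 N, labels toward the stop.
- The right-hand carton on the table had been knocked about 3 cm during the run. I measured its position again before gripping it.

**Last checks**
- The final pictures from both cameras show every carton square at the stop, the dividers seated, the other things on the bench where they were, and the arm clear.
- The camera fit of the shelf disagreed slightly with touch: the beads were about 1.8 mm further right than measured, and the fitted seat heights came out 3–6 mm too low. I worked from touch instead.
- No check failed, and no grip slip showed in the readings.

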